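# Slide the tall sprayer into its crib and bar it in

### The arm

A 6-joint arm with a two-finger parallel gripper is mounted at the origin on the work surface. World frame = base frame: x ahead of the robot, y to its left, z up, the work surface at z = 0. Lengths are in m, angles in rad, forces in N, time in s.
With the tool pointing down it reaches from about 0.25 to 0.8 m from the base axis. Payload 3.9 kg.
Tool frame: the origin (TCP) lies at the very end of the fingers, on their centre line; the grasp point (between the pads) lies 19 mm behind it; z points along the fingers, y is the direction in which the jaws open and shut (so a half turn about z gives the same grasp; the last joint's range is limited). The gripper opens to 85 mm and grips with 20 to 120 N. Pads are 22 mm wide; open, the fingers measure 114 mm over their backs; the gripper's body (76 mm by 85 mm) begins 54 mm behind the grasp point. The pads swing forward as they close: fully open they stand 13 mm farther back than shut.
Start: joints at [-1.304, 0.26, -0.138, 1.173, 0, 1.571], TCP at [0.138, -0.506, 0.209] pointing down, gripper open.
Joint ranges: [-2.78, 2.78], [-0.83, 1.72], [-1.28, 1.37], [-1.9, 2.12], [-1.57, 1.48], [-3.14, 3.14]. Speed limits (rad/s): [2.57, 2.57, 3.14, 3.14, 3.14, 3.14].

### API

Orientations are given as a rotation vector (axis times angle).
In Python, from rig import robot gives the robot as it stands.
- The arm moves only by the tool servo_tool, never from a script. Its argument "increments" is a list of rows, each an object with "xyz": the shift along the tool's x, y, z normalised to -1 to 1, where 1 is 0.075 m, a list of three; "rotation": the turn, a rotation vector about the tool's x, y, z normalised to -1 to 1, where 1 is 360 degrees, a list of three; "fingers": the gripper command: -1 is fully open, 1 is shut, values between are in proportion. A call has 1 to 8 rows; each row shifts and turns the pose as measured when the row begins, along the tool's axes as they then stand; what a row does not reach is not made up. A row lasts 1/12 s, in which the tool goes at most 41.7 mm and 7.16 degrees, less where a joint would pass 70% of its speed; a pose out of reach is approached as far as the arm can. A call with a number of a shift or a turn outside -1 to 1 is refused whole. A call with a gripper value outside its range is refused whole. The fingers move at their own pace and stop on an object; the grip force is fixed at half the most. Time passes only in rows, so rows that do not move let the fingers close. It gives the time, the measured TCP pose, the force and the opening at its end, in the units of the state.
- robot.observe(): the state, without advancing time (a new reading comes with each control period).
- robot.capture(name): name is "side" or "top"; returns a dict with "img" (384x512x3 uint8, red, green, blue), "fx", "fy", "cx", "cy" (pixels), "distortion" ([k1, k2, p1, p2, k3] as OpenCV has them; the pictures are not rectified), "view" (4x4, takes a point from world to camera coordinates). Camera axes: x right, y down, z forward; pixel columns grow to the right and rows downward; lengths in m; the calibration is good to about 2 mm. A picture is of the moment at which its call begins. There is no depth.
- robot.job_done(): hands the job in, once; it reports no verdict.
The state is a dict: "clock": time; "joints": joint angles; "dq": joint speeds; "joint_efforts": joint torques, N m; "tcp_pos": TCP position; "orientation": TCP orientation; "ft_force": force on the tool from outside, world axes, zero at the start; "moment": the same for the moment, N m; "grip_width": opening from 0.0 (shut) to 1.0 (fully open).
Only numpy, scipy, OpenCV 4.12 (cv2) and the standard library are available. Lean on these libraries where they do the work, as an engineer would, in place of code of your own. Each camera call takes 0.05 s, during which the arm holds its last target. There are 200 camera calls.

### The job

Slide the tall sprayer bottle over the bench into the open oak crib, pushing it low on its straight body so that it stays upright and never leaves the bench, until it is held for a moment gently but firmly into the sprung cork stop at the back, without squashing the cork. Then swing the brass bar fully shut across the mouth and let go, leaving the bottle resting against the cork and nothing else on the bench disturbed.

Things in the scene. Friction and masses are not known exactly. Their poses are not given: they have to be found in the camera images.
- bottle: Tall green trigger-spray bottle, loose, 270 mm high, 0.5 to 0.75 kg. Straight round body 84 mm in diameter from the bench to 150 mm up, too wide to grip; sliding it takes about 3 to 8 N, varying from time to time. Never press it with more than 25 N. Origin: centre of its underside, z up.
- bottle_low (a point): Point on the bottle's axis 30 mm above the bench: the height to push at (above 40 mm it may topple). Gripper parts behind the fingertips must not touch it first: lean the tool 25 to 35 degrees so that the tips lead. Two tips about 40 mm apart, side by side across the push, cradle it and stop it swerving.
- sprayhead: Shoulder and white spray head of the bottle, fixed to it, 150 to 270 mm above its underside; fragile, not to be touched. Origin: on the bottle's axis, 150 mm above its underside.
- crib: Floorless oak crib fixed to the bench, open at the top and mouth. Origin: middle of the mouth at bench level; +x points into the crib (the way the bottle goes in), +y left as seen going in, z up. Inside 94 mm wide; walls 12 mm thick, 40 mm high; back wall 175 mm from the mouth. Splayed lips 32 mm high widen the entrance to about 130 mm, 32 mm in front of the mouth.
- cork (a joint): How far (m) the cork stop at the back of the crib is pressed in: 0 free. It gives 1 mm per 4 N, on top of the bottle's sliding friction. Its free face, 38 mm high, is set anew each time 96 to 120 mm from the mouth: find it by feel. Pressing 1.2 to 3 mm (5 to 12 N) for half a second seats the bottle and friction then keeps it there; past 4.5 mm (18 N) the cork is squashed.
- bar (a joint): Angle (rad) of the flat brass bar hinged at the crib's left front corner, 140 mm long, lying level 42 to 50 mm above the bench. 0: shut across the mouth, pointing to the crib's -y; pi/2: pointing to its -x, out of the mouth; pi: to its +y. Starts open at 2.05 to 2.5; light friction, stays where left, stops by itself at 0.
- bar_tab (a point): Upright round brass tab on the bar, 14 mm in diameter, standing from 50 to 96 mm above the bench, 115 mm from the hinge axis; this point is on its axis, 73 mm above the bench. Pinch it from above with the gripper leaning away from the bottle, or push it.
- bar_hinge (a point): Point on the bar's upright hinge axis, 73 mm above the bench (12 mm in front of the mouth and 75 mm to the left of its middle).
- claypot: Loose terracotta pot, 104 mm across, 95 mm high, standing to the right of the crib; origin at the centre of its underside. Leave it alone.
- labeljar: Loose green glass jar with brass lid, 64 mm across, 90 mm high, to the left of the crib; origin at the centre of its underside. Leave it alone.
- bowl: Loose white mixing bowl, 190 mm across, 85 mm high; origin at the centre of its underside. Leave it alone.
- trays: Loose stack of three moss-green seed trays, 310 by 210 mm, 158 mm high; origin at the centre of its underside. Leave it alone.
- trowel: Loose trowel lying flat, 295 mm long, 27 mm high; origin at bench level under its neck, 150 mm in front of the end of its wooden handle. Leave it alone.

How it is judged:
On the way, in this order (a step that is already met when the one before it is completed fails the run):
1. the bottle stands between the crib's walls, pressed at least 0.8 mm (about 3 N) into the cork stop for 0.3 s (value of joint cork above 0.0008 m and x of bottle in the frame of crib above 0.045 m and angle between bottle's own z axis and vertical below 0.1 rad), for 0.3 s.
2. the brass bar is swung shut (value of joint bar below 0.1 rad), for 0.2 s.
At the end, for the whole second after the job is handed in: The bottle stands upright (within 3 degrees) and still on the bench between the crib's walls, resting against the cork stop (cork still pressed by at least 0.1 mm), and the bar is shut to within 0.1 rad (value of joint bar below 0.1 rad and value of joint cork above 0.0001 m and x of bottle in the frame of crib above 0.045 m and y of bottle in the frame of crib between -0.01 and 0.01 m and angle between bottle's own z axis and vertical below 0.05 rad and height (world z) of bottle below 0.004 m and linear speed of bottle below 0.01 m/s); the robot touches nothing.
It fails at once if the bottle is tipped by more than 0.17 rad (10 degrees), or lifted so that its underside's centre is more than 10 mm above the bench (angle between bottle's own z axis and vertical above 0.17 rad or height (world z) of bottle above 0.01 m).
It fails at once if the robot touches the bottle's shoulder or spray head with more than 1 N (contact force between any of the arm, the fingers and sprayhead above 1 N).
It fails at once if the fingers press the bottle with more than 25 N (contact force between the fingers and bottle above 25 N).
It fails at once if the cork is squashed: pressed more than 4.5 mm (18 N) (value of joint cork above 0.0045 m).
It fails at once if the clay pot, jar, bowl, seed trays or trowel is moved by more than 15 mm (distance of any of claypot, labeljar, bowl, trays, trowel from where it was at the start of the episode above 0.015 m).
It also fails if it takes over 72 s, if anything falls off the work surface, if the arm or the gripper's body presses on something with over 40 N, if the wrist force passes 120 N, or if a joint passes its speed limit or range.

## Working session

There is one attempt and no reset: what is moved stays moved. The work goes in short steps, Python scripts to look and compute and a tool call to move; the robot and the scene stay as the last step left them, time stands still between calls to the robot, and variables do not carry over. Pictures are saved under pics/ and viewed, about 8 in all and at most 12, crops included, and the job is handed in when it is done.

Besides the shell and the picture viewer there is one more tool, called after "Request:" by a JSON object that holds its "op" and its "data", one argument or row to a line. servo_tool: Moves the arm, as the interface text tells. Its arguments: {"type":"object","properties":{"increments":{"type":"array","items":{"type":"object","properties":{"xyz":{"type":"array","items":{"type":"number","minimum":-1,"maximum":1}},"rotation":{"type":"array","items":{"type":"number","minimum":-1,"maximum":1}},"fingers":{"type":"number"}}}}},"required":["increments"]}

```bash
mkdir -p pics; ls; cat > h.py <<'E'
import numpy as np, cv2
from rig import robot
from scipy.spatial.transform import Rotation as R
def cap(n):
    c=robot.capture(n); K=np.array([[c['fx'],0,c['cx']],[0,c['fy'],c['cy']],[0,0,1]]); return c['img'],K,np.array(c['distortion']),np.array(c['view'])
def save(img,f,box=None,s=1):
    if box: img=img[box[1]:box[3],box[0]:box[2]]
    cv2.imwrite(f,cv2.resize(img[:,:,::-1],None,fx=s,fy=s,interpolation=cv2.INTER_CUBIC))
def ray(K,d,V,px,z):
    u=cv2.undistortPoints(np.array([[px]],float),K,d)[0,0]
    r=V[:3,:3].T@np.array([u[0],u[1],1]); o=-V[:3,:3].T@V[:3,3]
    return o+r*(z-o[2])/r[2]
def proj(K,d,V,P):
    return cv2.projectPoints(np.atleast_2d(np.array(P,float)),cv2.Rodrigues(V[:3,:3])[0],V[:3,3],K,d)[0][:,0]
E
python3 - <<'E'
from h import *
for n in('top','side'):
    i,K,d,V=cap(n); save(i,f'pics/{n}0.png',s=1.5); print(n,K[0,0],-V[:3,:3].T@V[:3,3],V[:3,:3].round(2).tolist())
print(robot.observe())
E
```

```text
pics
top 385.53725827494725 [0.34323167 0.00378647 1.4473073 ] [[-0.0, -1.0, -0.01], [-0.98, 0.01, -0.19], [0.19, 0.01, -0.98]]
side 427.3886497076223 [ 0.21178143 -1.14118293  1.24190278] [[0.94, -0.33, -0.02], [-0.24, -0.64, -0.73], [0.23, 0.7, -0.68]]
{'clock': 0.1, 'joints': array([-1.30395094e+00,  2.60615149e-01, -1.39240526e-01,  1.17271754e+00,
       -4.11079588e-06,  1.57080802e+00]), 'dq': array([ 0.00018606, -0.00161877,  0.00461928,  0.00124412,  0.0022183 ,
        0.00111253]), 'joint_efforts': array([ 3.25648234e-04, -4.06509805e+01,  2.54526830e+01,  1.01063881e-02,
        9.94149582e-05,  1.66671055e-05]), 'tcp_pos': array([ 0.13826184, -0.50578305,  0.20824968]), 'orientation': array([-3.11192892e+00, -4.17664850e-01,  3.77500173e-04]), 'ft_force': array([ 0.47399961,  0.24155325, -0.02804082]), 'moment': array([-0.02532898,  0.01486316, -0.0079151 ]), 'grip_width': 1.0019800407816832}
```

View pics/top0.png

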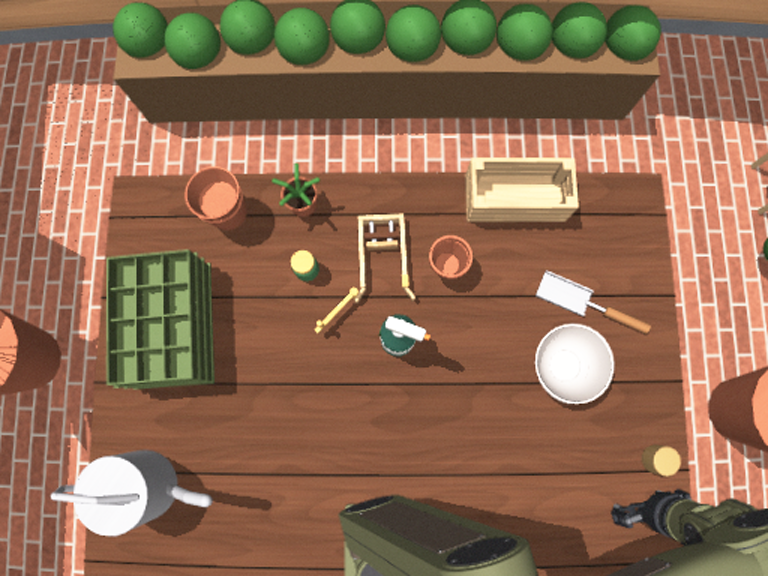

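View pics/side0.png

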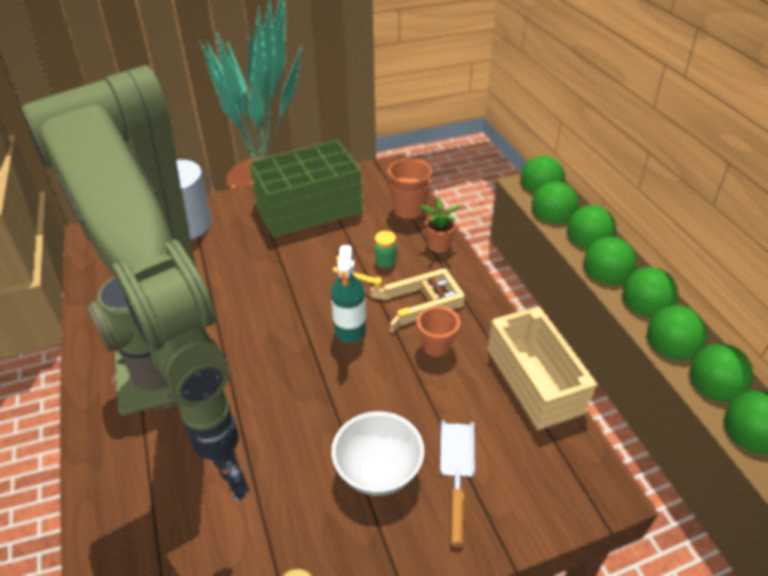

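The crib is at about (383,250) in the 1.5x top view with its mouth towards the robot. The bottle is at (398,337) in front of it, and the bar is open to the left. I'll enlarge both views.

```bash
python3 - <<'E'
from h import *
i,K,d,V=cap('top'); save(i,'pics/top1.png',(190,130,320,250),6)
i,K,d,V=cap('side'); save(i,'pics/side1.png',(200,150,330,250),6)
E
```

```text
(no output)
```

View pics/top1.png

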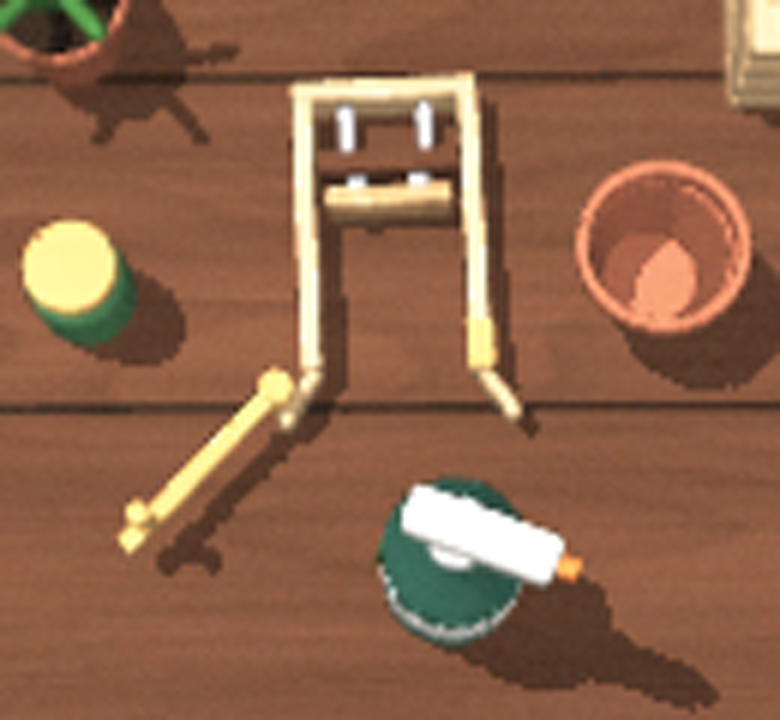

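View pics/side1.png

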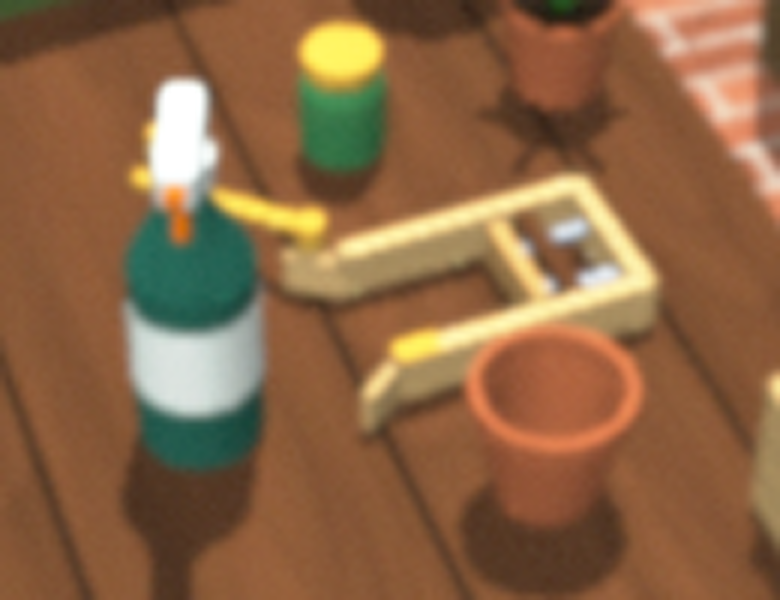

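```bash
python3 - <<'E'
from h import *
i,K,d,V=cap('top'); 
T=lambda x,y,z:ray(K,d,V,(190+x/6-.4,130+y/6-.4),z)
for n,a in dict(BLout=(292,88,.04),BRout=(473,75,.04),BLin=(315,103,.04),BRin=(460,97,.04),FLout=(300,370,.04),FLin=(320,370,.04),FRin=(470,365,.04),FRout=(494,365,.04),lipL=(288,425,.032),lipR=(515,415,.032),bothinge=(275,387,.06),tabtop=(137,512,.096),barend=(130,542,.05),bL=(378,555,.15),bR=(522,555,.15),bT=(450,478,.15),jar=(70,265,.09),pot=(665,245,.095),corkL=(327,212,.038),corkR=(452,208,.038)).items(): print(n,T(*a)[:2].round(4))
S=cap('side')[1:]
for n,a in dict(bl=(140,440,0),br=(262,440,0),bb=(200,468,0),FLlip=(285,252,.032),BLout=(578,175,.04),BRout=(655,278,.04)).items(): print('s',n,ray(*S,(200+a[0]/6-.4,150+a[1]/6-.4),a[2])[:2].round(4))
E
```

```text
BLout [0.8083 0.0731]
BRout [ 0.816  -0.0422]
BLin [0.7981 0.0584]
BRin [ 0.8014 -0.0338]
FLout [0.625  0.0675]
FLin [0.6249 0.055 ]
FRin [ 0.6275 -0.0381]
FRout [ 0.6274 -0.053 ]
lipL [0.5918 0.0752]
lipR [ 0.5973 -0.0659]
bothinge [0.6105 0.0818]
tabtop [0.5289 0.161 ]
barend [0.5168 0.1704]
bL [0.4964 0.0182]
bR [ 0.496  -0.0629]
bT [ 0.54   -0.0227]
jar [0.6808 0.2049]
pot [ 0.6895 -0.1548]
corkL [0.7269 0.0508]
corkR [ 0.7289 -0.028 ]
s bl [ 0.4585 -0.0265]
s br [ 0.5336 -0.054 ]
s bb [ 0.4882 -0.0634]
s FLlip [0.5953 0.0777]
s BLout [0.8113 0.0726]
s BRout [ 0.8182 -0.041 ]
```

Both cameras agree on these positions:
- **Crib:** mouth at about (0.6255, 0.0065), yaw about 2.6°.
- **Bottle:** (0.498, -0.0226).
- **Bar:** hinge (0.610, 0.081) and tab (0.529, 0.161).

Next I'll plan the approach behind the bottle.

```bash
cat >> h.py <<'E'
def Rt(psi,L,flip=1):
    p,L=np.radians([psi,L]); h=np.array([np.cos(p),np.sin(p),0]); k=np.array([0,0,1.])
    z=np.sin(L)*h-np.cos(L)*k; y=flip*np.array([-np.sin(p),np.cos(p),0])
    return np.c_[np.cross(y,z),y,z]
def state():
    o=robot.observe(); return o,np.array(o['tcp_pos']),R.from_rotvec(o['orientation']).as_matrix()
def plan(way,n0=None,via=None):
    """way: list of (pos,Rm,nrows); prints rows [xyz],[rot] in tool units"""
    o,p,M=state()
    for P,Q,n in way:
        P=np.array(P,float); dr=R.from_matrix(M.T@Q).as_rotvec()
        if via is not None: dr=via
        step=np.linalg.norm(P-p)/n*1e3; print('step mm %.1f rot deg %.2f'%(step,np.degrees(np.linalg.norm(dr))/n))
        p0,M0=p,M
        for j in range(n):
            d=M.T@((P-p0)/n)/.075; print('xyz',d.round(3).tolist(),'rot',(dr/n/2/np.pi).round(4).tolist())
            p=p+(P-p0)/n; M=M@R.from_rotvec(dr/n).as_matrix()
def st():
    o,p,M=state(); z=M[:,2]; y=M[:,1]
    print('t',round(o['clock'],2),'p',p.round(4),'z',z.round(3),'y',y.round(3),'F',np.round(o['ft_force'],2),'g',round(o['grip_width'],3),'q',np.round(o['joints'],2))
E
python3 - <<'E'
from h import *
st()
plan([([.36,-.06,.2],Rt(15.9,0),26)],via=np.array([0,0,-np.radians(180+15.9-15.3)]))
E
```

```text
t 0.3 p [ 0.1383 -0.5062  0.2087] z [-0.     0.001 -1.   ] y [ 0.264 -0.965 -0.001] F [-0.08  0.26 -0.12] g 0.998 q [-1.3   0.26 -0.14  1.17  0.    1.57]
step mm 19.2 rot deg 6.95
xyz [0.17, -0.191, 0.005] rot [0.0, 0.0, -0.0193]
xyz [0.192, -0.169, 0.005] rot [0.0, 0.0, -0.0193]
xyz [0.211, -0.144, 0.005] rot [0.0, 0.0, -0.0193]
xyz [0.227, -0.118, 0.005] rot [0.0, 0.0, -0.0193]
xyz [0.239, -0.09, 0.005] rot [0.0, 0.0, -0.0193]
xyz [0.248, -0.06, 0.005] rot [0.0, 0.0, -0.0193]
xyz [0.254, -0.029, 0.005] rot [0.0, 0.0, -0.0193]
xyz [0.255, 0.001, 0.005] rot [0.0, 0.0, -0.0193]
xyz [0.253, 0.032, 0.005] rot [0.0, 0.0, -0.0193]
xyz [0.248, 0.063, 0.005] rot [0.0, 0.0, -0.0193]
xyz [0.238, 0.092, 0.005] rot [0.0, 0.0, -0.0193]
xyz [0.225, 0.12, 0.005] rot [0.0, 0.0, -0.0193]
xyz [0.209, 0.147, 0.005] rot [0.0, 0.0, -0.0193]
xyz [0.19, 0.171, 0.005] rot [0.0, 0.0, -0.0193]
xyz [0.168, 0.193, 0.005] rot [0.0, 0.0, -0.0193]
xyz [0.143, 0.212, 0.005] rot [0.0, 0.0, -0.0193]
xyz [0.117, 0.227, 0.005] rot [0.0, 0.0, -0.0193]
xyz [0.088, 0.24, 0.005] rot [0.0, 0.0, -0.0193]
xyz [0.059, 0.249, 0.005] rot [0.0, 0.0, -0.0193]
xyz [0.028, 0.254, 0.005] rot [0.0, 0.0, -0.0193]
xyz [-0.003, 0.255, 0.005] rot [0.0, 0.0, -0.0193]
xyz [-0.034, 0.253, 0.005] rot [0.0, 0.0, -0.0193]
xyz [-0.064, 0.247, 0.005] rot [0.0, 0.0, -0.0193]
xyz [-0.093, 0.238, 0.005] rot [0.0, 0.0, -0.0193]
xyz [-0.122, 0.225, 0.005] rot [0.0, 0.0, -0.0193]
xyz [-0.148, 0.208, 0.005] rot [0.0, 0.0, -0.0193]
```

Request:
{"op": "servo_tool", "data": {
  "increments": [
    {"xyz":[0.17,-0.19,0],"rotation":[0,0,-0.0193],"fingers":0.06},
    {"xyz":[0.19,-0.17,0],"rotation":[0,0,-0.0193],"fingers":0.06},
    {"xyz":[0.21,-0.145,0],"rotation":[0,0,-0.0193],"fingers":0.06},
    {"xyz":[0.23,-0.12,0],"rotation":[0,0,-0.0193],"fingers":0.06},
    {"xyz":[0.24,-0.09,0],"rotation":[0,0,-0.0193],"fingers":0.06},
    {"xyz":[0.25,-0.06,0],"rotation":[0,0,-0.0193],"fingers":0.06},
    {"xyz":[0.25,-0.03,0],"rotation":[0,0,-0.0193],"fingers":0.06},
    {"xyz":[0.255,0,0],"rotation":[0,0,-0.0193],"fingers":0.06}
  ]
}}

```text
clock: 0.97
tcp_pos: [0.2053, -0.3659, 0.2073]
orientation: [2.533, 1.857, -0.001]
ft_force: [0.2, -1.0, 0.8]
grip_width: 0.468
```

Request:
{"op": "servo_tool", "data": {
  "increments": [
    {"xyz":[0.25,0.03,0],"rotation":[0,0,-0.0193],"fingers":0.06},
    {"xyz":[0.25,0.06,0],"rotation":[0,0,-0.0193],"fingers":0.06},
    {"xyz":[0.24,0.09,0],"rotation":[0,0,-0.0193],"fingers":0.06},
    {"xyz":[0.225,0.12,0],"rotation":[0,0,-0.0193],"fingers":0.06},
    {"xyz":[0.21,0.145,0],"rotation":[0,0,-0.0193],"fingers":0.06},
    {"xyz":[0.19,0.17,0],"rotation":[0,0,-0.0193],"fingers":0.06},
    {"xyz":[0.17,0.19,0],"rotation":[0,0,-0.0193],"fingers":0.06},
    {"xyz":[0.145,0.21,0],"rotation":[0,0,-0.0193],"fingers":0.06}
  ]
}}

```text
clock: 1.63
tcp_pos: [0.2683, -0.2182, 0.2075]
orientation: [1.332, 2.843, -0.002]
ft_force: [1.0, 0.2, 0.7]
grip_width: 0.466
```

```bash
python3 - <<'E'
from h import *
st()
o,p,M=state()
yaw=np.degrees(np.arctan2(M[1,0],M[0,0])); print(yaw)
plan([([.36,-.06,.16],Rt(15.9,30),16)])
E
```

```text
t 1.63 p [ 0.2683 -0.2182  0.2075] z [ 0.001 -0.002 -1.   ] y [ 0.769  0.64  -0.   ] F [0.97 0.2  0.71] g 0.466 q [-0.68 -0.05 -0.5   1.12 -0.    0.19]
129.77651095976006
step mm 11.8 rot deg 4.49
xyz [0.053, 0.143, 0.039] rot [-0.003, -0.0046, -0.0112]
xyz [0.044, 0.146, 0.041] rot [-0.003, -0.0046, -0.0112]
xyz [0.034, 0.148, 0.042] rot [-0.003, -0.0046, -0.0112]
xyz [0.025, 0.149, 0.044] rot [-0.003, -0.0046, -0.0112]
xyz [0.016, 0.149, 0.047] rot [-0.003, -0.0046, -0.0112]
xyz [0.007, 0.149, 0.049] rot [-0.003, -0.0046, -0.0112]
xyz [-0.002, 0.149, 0.052] rot [-0.003, -0.0046, -0.0112]
xyz [-0.011, 0.147, 0.055] rot [-0.003, -0.0046, -0.0112]
xyz [-0.02, 0.145, 0.058] rot [-0.003, -0.0046, -0.0112]
xyz [-0.028, 0.142, 0.062] rot [-0.003, -0.0046, -0.0112]
xyz [-0.036, 0.139, 0.065] rot [-0.003, -0.0046, -0.0112]
xyz [-0.044, 0.135, 0.069] rot [-0.003, -0.0046, -0.0112]
xyz [-0.051, 0.13, 0.073] rot [-0.003, -0.0046, -0.0112]
xyz [-0.058, 0.125, 0.077] rot [-0.003, -0.0046, -0.0112]
xyz [-0.064, 0.119, 0.081] rot [-0.003, -0.0046, -0.0112]
xyz [-0.07, 0.113, 0.085] rot [-0.003, -0.0046, -0.0112]
```

Request:
{"op": "servo_tool", "data": {
  "increments": [
    {"xyz":[0.055,0.17,0.045],"rotation":[-0.0035,-0.0055,-0.0125],"fingers":0.06},
    {"xyz":[0.045,0.17,0.045],"rotation":[-0.0035,-0.0055,-0.0125],"fingers":0.06},
    {"xyz":[0.035,0.17,0.045],"rotation":[-0.0035,-0.0055,-0.0125],"fingers":0.06},
    {"xyz":[0.025,0.17,0.05],"rotation":[-0.0035,-0.0055,-0.0125],"fingers":0.06},
    {"xyz":[0.015,0.17,0.05],"rotation":[-0.0035,-0.0055,-0.0125],"fingers":0.06},
    {"xyz":[0.005,0.17,0.05],"rotation":[-0.0035,-0.0055,-0.0125],"fingers":0.06},
    {"xyz":[0,0.17,0.055],"rotation":[-0.0035,-0.0055,-0.0125],"fingers":0.06},
    {"xyz":[-0.01,0.17,0.055],"rotation":[-0.0035,-0.0055,-0.0125],"fingers":0.06}
  ]
}}

```text
clock: 2.3
tcp_pos: [0.3229, -0.1197, 0.1836]
orientation: [0.28, 2.789, 0.059]
ft_force: [-0.4, 0.3, 0.6]
grip_width: 0.477
```

```bash
python3 - <<'E'
from h import *
st()
plan([([.385,-.057,.10],Rt(15.9,30),8)])
E
```

```text
t 2.3 p [ 0.3229 -0.1197  0.1836] z [ 0.334  0.007 -0.943] y [0.186 0.98  0.073] F [-0.39  0.34  0.56] g 0.477 q [-0.53 -0.28 -0.81  0.75  0.18 -0.3 ]
step mm 15.2 rot deg 3.59
xyz [-0.029, 0.111, 0.167] rot [-0.0025, -0.0034, -0.009]
xyz [-0.032, 0.107, 0.169] rot [-0.0025, -0.0034, -0.009]
xyz [-0.034, 0.102, 0.171] rot [-0.0025, -0.0034, -0.009]
xyz [-0.036, 0.098, 0.174] rot [-0.0025, -0.0034, -0.009]
xyz [-0.038, 0.093, 0.176] rot [-0.0025, -0.0034, -0.009]
xyz [-0.039, 0.088, 0.178] rot [-0.0025, -0.0034, -0.009]
xyz [-0.04, 0.083, 0.181] rot [-0.0025, -0.0034, -0.009]
xyz [-0.041, 0.077, 0.183] rot [-0.0025, -0.0034, -0.009]
```

Request:
{"op": "servo_tool", "data": {
  "increments": [
    {"xyz":[-0.03,0.13,0.19],"rotation":[-0.0028,-0.0038,-0.0105],"fingers":0.06},
    {"xyz":[-0.035,0.12,0.19],"rotation":[-0.0028,-0.0038,-0.0105],"fingers":0.06},
    {"xyz":[-0.035,0.115,0.19],"rotation":[-0.0028,-0.0038,-0.0105],"fingers":0.06},
    {"xyz":[-0.04,0.11,0.19],"rotation":[-0.0028,-0.0038,-0.0105],"fingers":0.06},
    {"xyz":[-0.04,0.105,0.19],"rotation":[-0.0028,-0.0038,-0.0105],"fingers":0.06},
    {"xyz":[-0.04,0.1,0.19],"rotation":[-0.0028,-0.0038,-0.0105],"fingers":0.06},
    {"xyz":[-0.045,0.09,0.19],"rotation":[-0.0028,-0.0038,-0.0105],"fingers":0.06},
    {"xyz":[-0.045,0.08,0.19],"rotation":[-0.0028,-0.0038,-0.0105],"fingers":0.06}
  ]
}}

```text
clock: 2.97
tcp_pos: [0.3902, -0.0433, 0.0931]
orientation: [-0.499, 2.537, 0.086]
ft_force: [-0.6, -1.2, 0.3]
grip_width: 0.468
```

```bash
python3 - <<'E'
from h import *
st()
h=np.array([np.cos(np.radians(15.9)),np.sin(np.radians(15.9))])
b=np.array([.498,-.0226]); t=b-h*.065; print(t)
plan([([*t,.022],Rt(15.9,30),8)])
E
```

```text
t 2.97 p [ 0.3902 -0.0433  0.0931] z [ 0.505  0.162 -0.848] y [-0.368  0.929 -0.042] F [-0.56 -1.23  0.32] g 0.468 q [-0.43 -0.14 -1.12  0.16  0.36 -0.73]
[ 0.43548681 -0.04040735]
step mm 10.5 rot deg 0.81
xyz [0.002, -0.018, 0.139] rot [0.0003, 0.0007, 0.0021]
xyz [0.001, -0.018, 0.139] rot [0.0003, 0.0007, 0.0021]
xyz [0.0, -0.018, 0.14] rot [0.0003, 0.0007, 0.0021]
xyz [-0.0, -0.017, 0.14] rot [0.0003, 0.0007, 0.0021]
xyz [-0.001, -0.017, 0.14] rot [0.0003, 0.0007, 0.0021]
xyz [-0.002, -0.017, 0.14] rot [0.0003, 0.0007, 0.0021]
xyz [-0.003, -0.017, 0.14] rot [0.0003, 0.0007, 0.0021]
xyz [-0.004, -0.016, 0.14] rot [0.0003, 0.0007, 0.0021]
```

Request:
{"op": "servo_tool", "data": {
  "increments": [
    {"xyz":[0.002,-0.02,0.155],"rotation":[0,0.0017,0.0021],"fingers":0.06},
    {"xyz":[0.001,-0.02,0.155],"rotation":[0,0.0017,0.0021],"fingers":0.06},
    {"xyz":[0,-0.02,0.155],"rotation":[0,0.0017,0.0021],"fingers":0.06},
    {"xyz":[0,-0.02,0.155],"rotation":[0,0.0017,0.0021],"fingers":0.06}
  ]
}}

```text
clock: 3.3
tcp_pos: [0.4129, -0.0404, 0.05]
orientation: [-0.438, 2.596, 0.097]
ft_force: [0.2, -0.3, 0.6]
grip_width: 0.472
```

```bash
python3 - <<'E'
from h import *
st()
plan([([.4355,-.0404,.022],Rt(15.9,28),6)])
E
```

```text
t 3.3 p [ 0.4129 -0.0404  0.05  ] z [ 0.467  0.149 -0.871] y [-0.325  0.946 -0.013] F [ 0.23 -0.28  0.6 ] g 0.472 q [-0.35  0.01 -1.14  0.01  0.3  -0.62]
step mm 6.0 rot deg 0.57
xyz [-0.011, -0.016, 0.078] rot [0.0004, 0.0006, 0.0014]
xyz [-0.011, -0.015, 0.078] rot [0.0004, 0.0006, 0.0014]
xyz [-0.012, -0.015, 0.078] rot [0.0004, 0.0006, 0.0014]
xyz [-0.012, -0.015, 0.078] rot [0.0004, 0.0006, 0.0014]
xyz [-0.013, -0.014, 0.078] rot [0.0004, 0.0006, 0.0014]
xyz [-0.013, -0.014, 0.078] rot [0.0004, 0.0006, 0.0014]
```

Request:
{"op": "servo_tool", "data": {
  "increments": [
    {"xyz":[-0.012,-0.016,0.08],"rotation":[0.0004,0.0006,0.0016],"fingers":0.06},
    {"xyz":[-0.012,-0.016,0.08],"rotation":[0.0004,0.0006,0.0016],"fingers":0.06},
    {"xyz":[-0.012,-0.016,0.08],"rotation":[0.0004,0.0006,0.0016],"fingers":0.06},
    {"xyz":[-0.012,-0.016,0.08],"rotation":[0.0004,0.0006,0.0016],"fingers":0.06},
    {"xyz":[-0.013,-0.016,0.08],"rotation":[0.0004,0.0006,0.0016],"fingers":0.06},
    {"xyz":[-0.013,-0.016,0.06],"rotation":[0.0004,0.0006,0.0016],"fingers":0.06},
    {"xyz":[0,0,0],"rotation":[0,0,0],"fingers":0.06}
  ]
}}

```text
clock: 3.88
tcp_pos: [0.4387, -0.0411, 0.0201]
orientation: [-0.351, 2.633, 0.093]
ft_force: [0.3, -1.0, 0.1]
grip_width: 0.47
```

```bash
python3 - <<'E'
from h import *
st()
i,K,d,V=cap('side'); save(i,'pics/side2.png',(130,130,330,250),4)
plan([([.4557,-.0346,.021],Rt(15.9,28),4)])
E
```

```text
t 3.88 p [ 0.4387 -0.0411  0.0201] z [ 0.452  0.126 -0.883] y [-0.263  0.965  0.004] F [ 0.28 -0.97  0.12] g 0.47 q [-0.29  0.12 -1.13 -0.11  0.25 -0.5 ]
step mm 4.6 rot deg 0.17
xyz [-0.056, 0.005, 0.027] rot [-0.0001, -0.0, -0.0005]
xyz [-0.056, 0.005, 0.027] rot [-0.0001, -0.0, -0.0005]
xyz [-0.056, 0.005, 0.027] rot [-0.0001, -0.0, -0.0005]
xyz [-0.056, 0.005, 0.027] rot [-0.0001, -0.0, -0.0005]
```

View pics/side2.png

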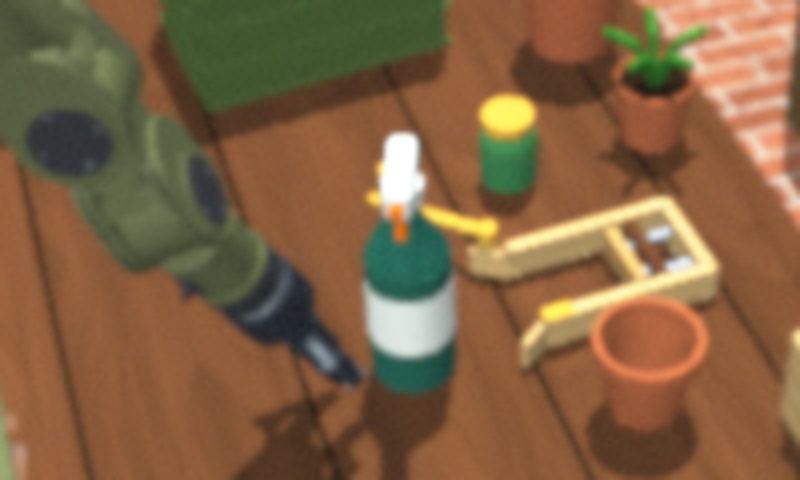

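Tips are at (350,378) in the picture, low and just behind the bottle's foot, and the hand is clear of the spray head. Starting the push.

Request:
{"op": "servo_tool", "data": {
  "increments": [
    {"xyz":[-0.055,0.004,0.028],"rotation":[0,0,0],"fingers":0.06},
    {"xyz":[-0.055,0.004,0.028],"rotation":[0,0,0],"fingers":0.06},
    {"xyz":[-0.055,0.004,0.028],"rotation":[0,0,0],"fingers":0.06},
    {"xyz":[-0.055,0.004,0.028],"rotation":[0,0,0],"fingers":0.06},
    {"xyz":[-0.055,0.004,0.028],"rotation":[0,0,0],"fingers":0.06},
    {"xyz":[-0.055,0.004,0.028],"rotation":[0,0,0],"fingers":0.06}
  ]
}}

```text
clock: 4.43
tcp_pos: [0.4661, -0.0314, 0.0212]
orientation: [-0.349, 2.633, 0.093]
ft_force: [-3.0, -1.1, 0.1]
grip_width: 0.467
```

```bash
cat >> h.py <<'E'
def bottle():
    """bottle centre from top view via dark-green body/label blob tip: print candidate silhouettes"""
    i,K,d,V=cap('top'); S=cap('side'); return (i,K,d,V),S
E
python3 - <<'E'
from h import *
st()
(i,K,d,V),S=bottle()
save(np.hstack([cv2.resize(i[140:240,210:310],None,fx=4,fy=4,interpolation=2),cv2.resize(S[0][150:250,180:280],None,fx=4,fy=4,interpolation=2)]),'pics/b3.png')
E
```

```text
t 4.43 p [ 0.4661 -0.0314  0.0212] z [ 0.452  0.126 -0.883] y [-0.262  0.965  0.004] F [-2.96 -1.13  0.14] g 0.467 q [-0.24  0.15 -1.09 -0.1   0.23 -0.45]
```

View pics/b3.png

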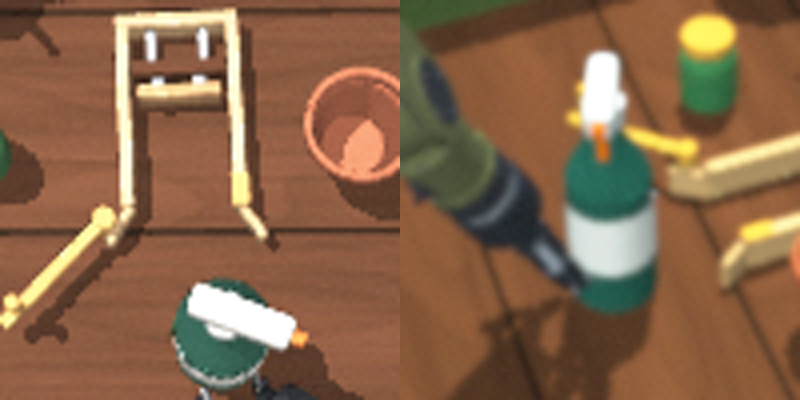

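Contact shows at about 3 N. The bottle has barely moved, so the TCP-to-axis offset is about 34 mm. I'll push straight along the current heading.

Request:
{"op": "servo_tool", "data": {
  "increments": [
    {"xyz":[-0.06,0,0.033],"rotation":[0,0,0],"fingers":0.06},
    {"xyz":[-0.065,0,0.035],"rotation":[0,0,0],"fingers":0.06},
    {"xyz":[-0.065,0,0.035],"rotation":[0,0,0],"fingers":0.06},
    {"xyz":[-0.065,0,0.035],"rotation":[0,0,0],"fingers":0.06},
    {"xyz":[-0.065,0,0.035],"rotation":[0,0,0],"fingers":0.06},
    {"xyz":[-0.065,0,0.035],"rotation":[0,0,0],"fingers":0.06},
    {"xyz":[-0.065,0,0.035],"rotation":[0,0,0],"fingers":0.06},
    {"xyz":[-0.06,0,0.033],"rotation":[0,0,0],"fingers":0.06}
  ]
}}

```text
clock: 5.2
tcp_pos: [0.5045, -0.0193, 0.0172]
orientation: [-0.346, 2.646, 0.093]
ft_force: [-5.3, -2.4, 3.7]
grip_width: 0.467
```

```bash
cat >> h.py <<'E'
def arc(b,psis,step,c=.035,z=.021,L=28):
    """bottle centre path with headings; prints rows"""
    o,p,M=state(); b=np.array(b,float)
    for ps in psis:
        h=np.array([np.cos(np.radians(ps)),np.sin(np.radians(ps))]); b=b+h*step
        P=np.r_[b-c*h,z]; Q=Rt(ps,L); dr=R.from_matrix(M.T@Q).as_rotvec()/2/np.pi; d=M.T@(P-p)/.075
        print('xyz',d.round(3).tolist(),'rot',dr.round(4).tolist(),'b',b.round(4)); p,M=P,Q
E
python3 - <<'E'
from h import *
st(); o,p,M=state(); z=M[:2,2]; h=z/np.linalg.norm(z); b=p[:2]+.035*h; psi=np.degrees(np.arctan2(h[1],h[0])); print(psi,b)
(i,K,d,V),S=bottle()
c=np.r_[b,0]
# predicted silhouettes vs green mask in top
for n,(im,K,d,V),box in (('top',(i,K,d,V),0),('side',S,0)):
    hsv=cv2.cvtColor(im,cv2.COLOR_RGB2HSV); m=((hsv[...,0]>75)&(hsv[...,0]<100)&(hsv[...,1]>80)).astype(np.uint8)
    k,l,s,ce=cv2.connectedComponentsWithStats(m); j=1+np.argmax(s[1:,4]); print(n,s[j])
    th=np.linspace(0,6.28,60); P=[[b[0]+.042*np.cos(t),b[1]+.042*np.sin(t),zz] for t in th for zz in(0,.15)]
    q=proj(K,d,V,P); print(q.min(0).round(1),q.max(0).round(1))
arc(b,psi-np.array([0,0,1,2,3,4.5,6,7.5]),.006)
E
```

```text
t 5.2 p [ 0.5045 -0.0193  0.0172] z [ 0.442  0.124 -0.888] y [-0.259  0.966  0.006] F [-5.29 -2.35  3.7 ] g 0.467 q [-0.17  0.21 -1.01 -0.09  0.2  -0.39]
15.708955851358423 [ 0.53816998 -0.00983603]
top [250 206  23  18 209]
[248.5 197.7] [273.2 226.8]
side [ 166    0   23   85 1120]
[228.3 180. ] [251.3 222.7]
xyz [-0.078, 0.003, -0.01] rot [0.0, -0.0016, -0.0021] b [ 0.5439 -0.0082]
xyz [-0.071, 0.0, 0.038] rot [0.0, 0.0, 0.0] b [ 0.5497 -0.0066]
xyz [-0.071, 0.007, 0.038] rot [0.0013, -0.0, 0.0025] b [ 0.5555 -0.0051]
xyz [-0.071, 0.007, 0.038] rot [0.0013, -0.0, 0.0025] b [ 0.5614 -0.0036]
xyz [-0.071, 0.007, 0.038] rot [0.0013, 0.0, 0.0025] b [ 0.5672 -0.0023]
xyz [-0.071, 0.01, 0.038] rot [0.002, -0.0, 0.0037] b [ 0.5731 -0.0012]
xyz [-0.071, 0.01, 0.038] rot [0.002, -0.0, 0.0037] b [ 5.79e-01 -1.00e-04]
xyz [-0.071, 0.01, 0.038] rot [0.002, 0.0, 0.0037] b [0.5849 0.0007]
```

Request:
{"op": "servo_tool", "data": {
  "increments": [
    {"xyz":[-0.075,0,0.025],"rotation":[0,-0.0008,-0.001],"fingers":0.06},
    {"xyz":[-0.075,0,0.03],"rotation":[0,-0.0008,-0.001],"fingers":0.06},
    {"xyz":[-0.075,0,0.032],"rotation":[0,0,0],"fingers":0.06},
    {"xyz":[-0.075,0,0.032],"rotation":[0,0,0],"fingers":0.06},
    {"xyz":[-0.075,0.008,0.034],"rotation":[0.0013,0,0.0025],"fingers":0.06},
    {"xyz":[-0.075,0.01,0.034],"rotation":[0.002,0,0.0037],"fingers":0.06},
    {"xyz":[-0.075,0.01,0.034],"rotation":[0.002,0,0.0037],"fingers":0.06},
    {"xyz":[-0.07,0.01,0.034],"rotation":[0.002,0,0.0037],"fingers":0.06}
  ]
}}

```text
clock: 5.97
tcp_pos: [0.5501, -0.002, 0.0177]
orientation: [-0.229, 2.654, 0.062]
ft_force: [-2.8, -0.5, 0.1]
grip_width: 0.467
```

```bash
cat >> h.py <<'E'
def crib(b):
    r=np.array(b)-[.6255,.0065]; c,s=np.cos(.045),np.sin(.045); return np.array([c*r[0]+s*r[1],-s*r[0]+c*r[1]])
def bst(c=.035):
    st(); o,p,M=state(); z=M[:2,2]; h=z/np.linalg.norm(z); b=p[:2]+c*h; psi=np.degrees(np.arctan2(h[1],h[0])); print('psi',psi.round(2),'L',np.degrees(np.arcsin(np.linalg.norm(z))).round(1),'b',b.round(4),'crib',crib(b).round(4)); return b,psi
E
python3 - <<'E'
from h import *
b,psi=bst()
(i,K,d,V),S=bottle()
save(np.hstack([cv2.resize(i[140:240,210:310],None,fx=4,fy=4,interpolation=2),cv2.resize(S[0][130:230,200:300],None,fx=4,fy=4,interpolation=2)]),'pics/b4.png')
arc(b,psi-np.linspace(1,min(8,psi-2.6),8),.006)
E
```

```text
t 5.97 p [ 0.5501 -0.002   0.0177] z [ 0.453  0.084 -0.887] y [-0.172  0.985  0.005] F [-2.77 -0.51  0.1 ] g 0.467 q [-0.08  0.26 -0.94 -0.09  0.12 -0.22]
psi 10.44 L 27.4 b [0.5845 0.0043] crib [-0.0411 -0.0003]
xyz [-0.07, 0.004, -0.003] rot [0.0014, -0.0011, 0.0013] b [0.5904 0.0053]
xyz [-0.071, 0.007, 0.038] rot [0.0013, 0.0, 0.0024] b [0.5963 0.0062]
xyz [-0.071, 0.007, 0.038] rot [0.0013, 0.0, 0.0024] b [0.6023 0.007 ]
xyz [-0.071, 0.007, 0.038] rot [0.0013, 0.0, 0.0024] b [0.6082 0.0076]
xyz [-0.071, 0.007, 0.038] rot [0.0013, 0.0, 0.0024] b [0.6142 0.0082]
xyz [-0.071, 0.007, 0.038] rot [0.0013, 0.0, 0.0024] b [0.6202 0.0087]
xyz [-0.071, 0.007, 0.038] rot [0.0013, 0.0, 0.0024] b [0.6262 0.0091]
xyz [-0.071, 0.007, 0.038] rot [0.0013, 0.0, 0.0024] b [0.6322 0.0093]
```

View pics/b4.png

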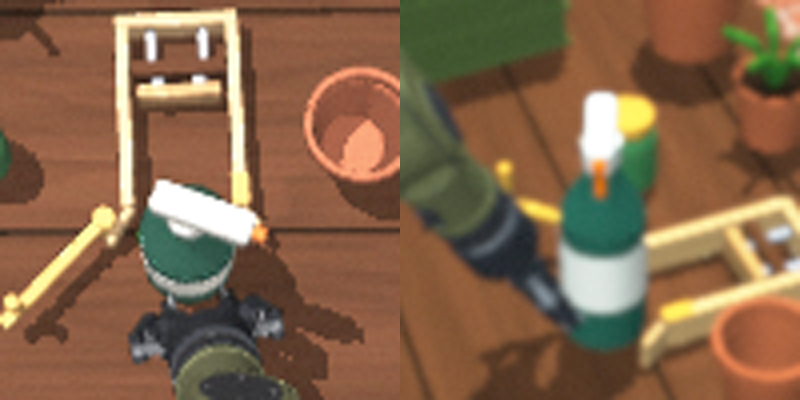

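Top view: body circle from 138 to 236 px, which puts the bottle at crib (-0.044, +0.001). Turning the heading onto the crib axis.

Request:
{"op": "servo_tool", "data": {
  "increments": [
    {"xyz":[-0.055,0.015,0.018],"rotation":[0.0025,-0.0005,0.0045],"fingers":0.06},
    {"xyz":[-0.055,0.015,0.018],"rotation":[0.0025,-0.0005,0.0045],"fingers":0.06},
    {"xyz":[-0.055,0.015,0.022],"rotation":[0.0025,-0.0005,0.0045],"fingers":0.06},
    {"xyz":[-0.055,0.015,0.022],"rotation":[0.0025,0,0.0045],"fingers":0.06},
    {"xyz":[-0.055,0,0.025],"rotation":[0,0,0],"fingers":0.06},
    {"xyz":[-0.055,0,0.025],"rotation":[0,0,0],"fingers":0.06}
  ]
}}

```text
clock: 6.57
tcp_pos: [0.5735, 0.0074, 0.0184]
orientation: [-0.063, 2.659, 0.021]
ft_force: [-3.7, -1.0, 0.9]
grip_width: 0.469
```

```bash
python3 - <<'E'
from h import *
b,psi=bst(.034)
arc(b,[2.3]*8,.005,c=.034)
E
```

```text
t 6.57 p [0.5735 0.0074 0.0184] z [ 0.463  0.026 -0.886] y [-0.048  0.999  0.004] F [-3.68 -0.96  0.91] g 0.469 q [-0.    0.28 -0.9  -0.09  0.03 -0.04]
psi 3.22 L 27.6 b [0.6074 0.0093] crib [-0.0179  0.0037]
xyz [-0.075, 0.007, 0.0] rot [0.0012, -0.0011, 0.0009] b [0.6124 0.0095]
xyz [-0.059, -0.0, 0.031] rot [0.0, 0.0, 0.0] b [0.6174 0.0097]
xyz [-0.059, -0.0, 0.031] rot [0.0, 0.0, 0.0] b [0.6224 0.0099]
xyz [-0.059, -0.0, 0.031] rot [0.0, 0.0, 0.0] b [0.6274 0.0101]
xyz [-0.059, -0.0, 0.031] rot [0.0, 0.0, 0.0] b [0.6324 0.0103]
xyz [-0.059, -0.0, 0.031] rot [0.0, 0.0, 0.0] b [0.6374 0.0105]
xyz [-0.059, -0.0, 0.031] rot [0.0, 0.0, 0.0] b [0.6424 0.0108]
xyz [-0.059, -0.0, 0.031] rot [0.0, 0.0, 0.0] b [0.6474 0.011 ]
```

Request:
{"op": "servo_tool", "data": {
  "increments": [
    {"xyz":[-0.055,-0.01,0.02],"rotation":[0,-0.0003,0],"fingers":0.06},
    {"xyz":[-0.055,-0.01,0.02],"rotation":[0,-0.0003,0],"fingers":0.06},
    {"xyz":[-0.055,-0.01,0.023],"rotation":[0,-0.0003,0],"fingers":0.06},
    {"xyz":[-0.055,-0.01,0.023],"rotation":[0,0,0],"fingers":0.06},
    {"xyz":[-0.055,-0.008,0.025],"rotation":[0,0,0],"fingers":0.06}
  ]
}}

```text
clock: 6.98
tcp_pos: [0.5967, 0.0046, 0.0196]
orientation: [-0.067, 2.656, 0.024]
ft_force: [-2.6, 0.6, -2.0]
grip_width: 0.475
```

```bash
python3 - <<'E'
from h import *
b,psi=bst(.034)
(i,K,d,V),S=bottle()
save(np.hstack([cv2.resize(i[130:210,215:295],None,fx=5,fy=5,interpolation=2),cv2.resize(S[0][130:210,220:300],None,fx=5,fy=5,interpolation=2)]),'pics/b5.png')
E
```

```text
t 6.98 p [0.5967 0.0046 0.0196] z [ 0.466  0.029 -0.885] y [-0.051  0.999  0.006] F [-2.59  0.65 -2.03] g 0.475 q [-0.01  0.31 -0.85 -0.07  0.03 -0.05]
psi 3.55 L 27.8 b [0.6306 0.0067] crib [ 0.0051 -0.    ]
```

View pics/b5.png

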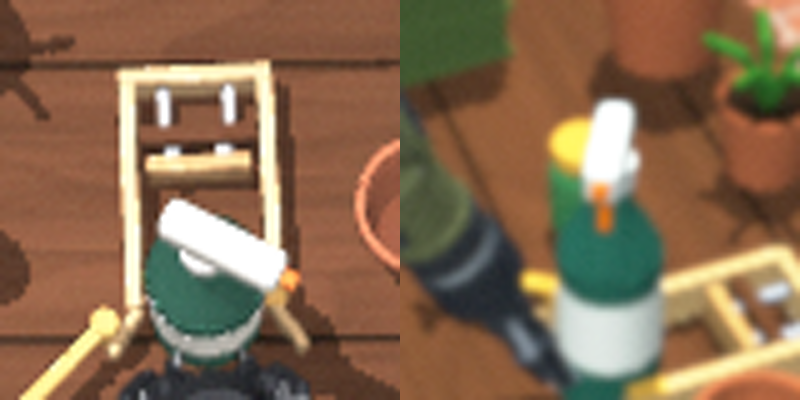

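Bottle is entering the crib centred (body 145–265 px, between walls at 130 and 275). Continuing along the axis.

Request:
{"op": "servo_tool", "data": {
  "increments": [
    {"xyz":[-0.055,0,0.026],"rotation":[0,0,0.001],"fingers":0.06},
    {"xyz":[-0.055,0,0.026],"rotation":[0,0,0.001],"fingers":0.06},
    {"xyz":[-0.055,0,0.027],"rotation":[0,0,0],"fingers":0.06},
    {"xyz":[-0.055,0,0.027],"rotation":[0,0,0],"fingers":0.06},
    {"xyz":[-0.055,0,0.027],"rotation":[0,0,0],"fingers":0.06},
    {"xyz":[-0.055,0,0.027],"rotation":[0,0,0],"fingers":0.06},
    {"xyz":[-0.055,0,0.027],"rotation":[0,0,0],"fingers":0.06}
  ]
}}

```text
clock: 7.67
tcp_pos: [0.6307, 0.0056, 0.0204]
orientation: [-0.047, 2.657, 0.028]
ft_force: [-2.3, 0.1, -1.7]
grip_width: 0.468
```

```bash
python3 - <<'E'
from h import *
b,psi=bst(.034)
E
```

```text
t 7.67 p [0.6307 0.0056 0.0204] z [ 0.465  0.028 -0.885] y [-0.038  0.999  0.011] F [-2.33  0.14 -1.68] g 0.468 q [-0.01  0.35 -0.77 -0.03  0.03 -0.04]
psi 3.45 L 27.7 b [0.6646 0.0076] crib [ 0.0391 -0.0006]
```

Request:
{"op": "servo_tool", "data": {
  "increments": [
    {"xyz":[-0.03,0,0.0155],"rotation":[0,0,0],"fingers":0.06},
    {"xyz":[-0.03,0,0.0155],"rotation":[0,0,0],"fingers":0.06},
    {"xyz":[-0.03,0,0.0155],"rotation":[0,0,0],"fingers":0.06},
    {"xyz":[-0.03,0,0.0155],"rotation":[0,0,0],"fingers":0.06}
  ]
}}

```text
clock: 8.0
tcp_pos: [0.6428, 0.0061, 0.0205]
orientation: [-0.047, 2.657, 0.028]
ft_force: [-2.8, 0.5, 0.2]
grip_width: 0.469
```

Request:
{"op": "servo_tool", "data": {
  "increments": [
    {"xyz":[-0.02,0,0.01],"rotation":[0,0,0],"fingers":0.06},
    {"xyz":[-0.02,0,0.01],"rotation":[0,0,0],"fingers":0.06}
  ]
}}

```text
clock: 8.17
tcp_pos: [0.6466, 0.0062, 0.0206]
orientation: [-0.048, 2.657, 0.028]
ft_force: [-2.9, -0.5, -2.0]
grip_width: 0.469
```

Request:
{"op": "servo_tool", "data": {
  "increments": [
    {"xyz":[-0.02,0,0.01],"rotation":[0,0,0],"fingers":0.06},
    {"xyz":[-0.02,0,0.01],"rotation":[0,0,0],"fingers":0.06}
  ]
}}

```text
clock: 8.33
tcp_pos: [0.65, 0.0064, 0.0206]
orientation: [-0.048, 2.657, 0.028]
ft_force: [-3.4, 0.1, -1.4]
grip_width: 0.466
```

Request:
{"op": "servo_tool", "data": {
  "increments": [
    {"xyz":[-0.014,0,0.007],"rotation":[0,0,0],"fingers":0.06}
  ]
}}

```text
clock: 8.42
tcp_pos: [0.6514, 0.0064, 0.0206]
orientation: [-0.048, 2.657, 0.028]
ft_force: [-1.8, -0.5, -2.1]
grip_width: 0.467
```

Request:
{"op": "servo_tool", "data": {
  "increments": [
    {"xyz":[-0.014,0,0.007],"rotation":[0,0,0],"fingers":0.06}
  ]
}}

```text
clock: 8.5
tcp_pos: [0.6526, 0.0065, 0.0206]
orientation: [-0.048, 2.657, 0.028]
ft_force: [-2.2, 0.5, -1.1]
grip_width: 0.471
```

Request:
{"op": "servo_tool", "data": {
  "increments": [
    {"xyz":[-0.014,0,0.007],"rotation":[0,0,0],"fingers":0.06}
  ]
}}

```text
clock: 8.58
tcp_pos: [0.6538, 0.0065, 0.0206]
orientation: [-0.047, 2.657, 0.028]
ft_force: [-2.9, -0.4, -2.7]
grip_width: 0.468
```

Still sliding, no cork yet.

Request:
{"op": "servo_tool", "data": {
  "increments": [
    {"xyz":[-0.014,0,0.007],"rotation":[0,0,0],"fingers":0.06}
  ]
}}

```text
clock: 8.67
tcp_pos: [0.655, 0.0066, 0.0206]
orientation: [-0.048, 2.658, 0.028]
ft_force: [-2.7, 0.2, -0.8]
grip_width: 0.47
```

Request:
{"op": "servo_tool", "data": {
  "increments": [
    {"xyz":[-0.014,0,0.007],"rotation":[0,0,0],"fingers":0.06}
  ]
}}

```text
clock: 8.75
tcp_pos: [0.6562, 0.0066, 0.0206]
orientation: [-0.048, 2.658, 0.028]
ft_force: [-2.8, 0.0, -1.6]
grip_width: 0.468
```

Request:
{"op": "servo_tool", "data": {
  "increments": [
    {"xyz":[-0.014,0,0.007],"rotation":[0,0,0],"fingers":0.06}
  ]
}}

```text
clock: 8.83
tcp_pos: [0.6575, 0.0067, 0.0206]
orientation: [-0.048, 2.658, 0.028]
ft_force: [-2.4, -0.1, -1.8]
grip_width: 0.467
```

Request:
{"op": "servo_tool", "data": {
  "increments": [
    {"xyz":[-0.014,0,0.007],"rotation":[0,0,0],"fingers":0.06}
  ]
}}

```text
clock: 8.92
tcp_pos: [0.6587, 0.0067, 0.0206]
orientation: [-0.047, 2.658, 0.028]
ft_force: [-2.0, -0.3, -2.4]
grip_width: 0.467
```

Request:
{"op": "servo_tool", "data": {
  "increments": [
    {"xyz":[-0.014,0,0.007],"rotation":[0,0,0],"fingers":0.06}
  ]
}}

```text
clock: 9.0
tcp_pos: [0.6599, 0.0067, 0.0206]
orientation: [-0.047, 2.658, 0.028]
ft_force: [-2.1, 0.2, -2.0]
grip_width: 0.47
```

Request:
{"op": "servo_tool", "data": {
  "increments": [
    {"xyz":[-0.012,0,0.006],"rotation":[0,0,0],"fingers":0.06}
  ]
}}

```text
clock: 9.08
tcp_pos: [0.6603, 0.0067, 0.0202]
orientation: [-0.047, 2.659, 0.028]
ft_force: [-6.9, -0.5, 2.1]
grip_width: 0.47
```

Cork contact at TCP x ≈ 0.660.

Request:
{"op": "servo_tool", "data": {
  "increments": [
    {"xyz":[-0.012,0,0.006],"rotation":[0,0,0],"fingers":0.06}
  ]
}}

```text
clock: 9.17
tcp_pos: [0.6604, 0.0068, 0.0199]
orientation: [-0.047, 2.661, 0.028]
ft_force: [-8.8, 0.4, 4.4]
grip_width: 0.477
```

Request:
{"op": "servo_tool", "data": {
  "increments": [
    {"xyz":[-0.01,0,0.005],"rotation":[0,0,0],"fingers":0.06}
  ]
}}

```text
clock: 9.25
tcp_pos: [0.6604, 0.0068, 0.0198]
orientation: [-0.047, 2.662, 0.028]
ft_force: [-7.7, -0.5, 4.0]
grip_width: 0.467
```

Request:
{"op": "servo_tool", "data": {
  "increments": [
    {"xyz":[-0.016,0,0.006],"rotation":[0,0,0],"fingers":0.06}
  ]
}}

```text
clock: 9.33
tcp_pos: [0.6606, 0.0068, 0.0198]
orientation: [-0.047, 2.664, 0.028]
ft_force: [-8.2, -0.4, 4.4]
grip_width: 0.473
```

Request:
{"op": "servo_tool", "data": {
  "increments": [
    {"xyz":[-0.018,0,0.006],"rotation":[0,0,0],"fingers":0.06}
  ]
}}

```text
clock: 9.42
tcp_pos: [0.6606, 0.0068, 0.0198]
orientation: [-0.047, 2.666, 0.028]
ft_force: [-8.6, -1.1, 4.1]
grip_width: 0.467
```

Request:
{"op": "servo_tool", "data": {
  "increments": [
    {"xyz":[-0.024,0,0.01],"rotation":[0,-0.0006,0],"fingers":0.06}
  ]
}}

```text
clock: 9.5
tcp_pos: [0.6611, 0.0068, 0.0197]
orientation: [-0.047, 2.664, 0.028]
ft_force: [-11.0, -1.0, 6.9]
grip_width: 0.472
```

Request:
{"op": "servo_tool", "data": {
  "increments": [
    {"xyz":[-0.028,0,0.012],"rotation":[0,-0.0006,0],"fingers":0.06}
  ]
}}

```text
clock: 9.58
tcp_pos: [0.6613, 0.0068, 0.0194]
orientation: [-0.047, 2.663, 0.028]
ft_force: [-11.9, 0.0, 7.5]
grip_width: 0.471
```

```bash
python3 - <<'E'
from h import *
bst(.034); o=robot.observe(); print(o['moment'],o['dq'])
E
```

```text
t 9.58 p [0.6613 0.0068 0.0194] z [ 0.46   0.028 -0.888] y [-0.038  0.999  0.012] F [-11.93   0.02   7.5 ] g 0.471 q [-0.01  0.39 -0.7   0.01  0.03 -0.03]
psi 3.44 L 27.4 b [0.6952 0.0088] crib [ 0.0698 -0.0008]
[-0.08966521  1.71060887  0.03877315] [ 7.66973577e-06  7.78805845e-03 -5.80016703e-03 -2.63319084e-02
 -8.90800078e-04  2.72161268e-03]
```

Request:
{"op": "servo_tool", "data": {
  "increments": [
    {"xyz":[-0.025,0,0.01],"rotation":[0,-0.0006,0],"fingers":0.06},
    {"xyz":[-0.025,0,0.01],"rotation":[0,-0.0006,0],"fingers":0.06}
  ]
}}

```text
clock: 9.75
tcp_pos: [0.6615, 0.0069, 0.0192]
orientation: [-0.046, 2.661, 0.028]
ft_force: [-11.4, -0.4, 8.8]
grip_width: 0.472
```

Request:
{"op": "servo_tool", "data": {
  "increments": [
    {"xyz":[-0.025,0,0.01],"rotation":[0,-0.0006,0],"fingers":0.06},
    {"xyz":[-0.025,0,0.01],"rotation":[0,-0.0006,0],"fingers":0.06}
  ]
}}

```text
clock: 9.92
tcp_pos: [0.6615, 0.0069, 0.0191]
orientation: [-0.046, 2.658, 0.028]
ft_force: [-10.5, -0.6, 8.2]
grip_width: 0.471
```

Request:
{"op": "servo_tool", "data": {
  "increments": [
    {"xyz":[-0.027,0,0.003],"rotation":[0,0,0],"fingers":0.06},
    {"xyz":[-0.027,0,0.003],"rotation":[0,0,0],"fingers":0.06}
  ]
}}

```text
clock: 10.08
tcp_pos: [0.6612, 0.0069, 0.0193]
orientation: [-0.045, 2.664, 0.028]
ft_force: [-6.2, -0.1, 1.4]
grip_width: 0.47
```

Request:
{"op": "servo_tool", "data": {
  "increments": [
    {"xyz":[-0.027,0,0.003],"rotation":[0,0,0],"fingers":0.06},
    {"xyz":[-0.027,0,0.003],"rotation":[0,0,0],"fingers":0.06}
  ]
}}

```text
clock: 10.25
tcp_pos: [0.661, 0.0068, 0.0192]
orientation: [-0.045, 2.67, 0.028]
ft_force: [-8.0, -0.8, 2.0]
grip_width: 0.468
```

Request:
{"op": "servo_tool", "data": {
  "increments": [
    {"xyz":[-0.032,0,0.01],"rotation":[0,-0.0008,0],"fingers":0.06},
    {"xyz":[-0.032,0,0.01],"rotation":[0,-0.0008,0],"fingers":0.06}
  ]
}}

```text
clock: 10.42
tcp_pos: [0.6615, 0.0069, 0.0187]
orientation: [-0.045, 2.667, 0.028]
ft_force: [-14.0, 0.1, 10.1]
grip_width: 0.471
```

Request:
{"op": "servo_tool", "data": {
  "increments": [
    {"xyz":[-0.032,0,0.01],"rotation":[0,-0.0008,0],"fingers":0.06},
    {"xyz":[-0.032,0,0.01],"rotation":[0,-0.0008,0],"fingers":0.06}
  ]
}}

```text
clock: 10.58
tcp_pos: [0.6615, 0.0069, 0.0188]
orientation: [-0.044, 2.664, 0.028]
ft_force: [-12.1, -0.3, 9.2]
grip_width: 0.469
```

Request:
{"op": "servo_tool", "data": {
  "increments": [
    {"xyz":[-0.036,0,0.009],"rotation":[0,-0.001,0],"fingers":0.06},
    {"xyz":[-0.036,0,0.009],"rotation":[0,-0.001,0],"fingers":0.06}
  ]
}}

```text
clock: 10.75
tcp_pos: [0.6617, 0.0069, 0.019]
orientation: [-0.043, 2.658, 0.028]
ft_force: [-12.1, -0.3, 6.7]
grip_width: 0.468
```

Request:
{"op": "servo_tool", "data": {
  "increments": [
    {"xyz":[-0.036,0,0.009],"rotation":[0,-0.001,0],"fingers":0.06},
    {"xyz":[-0.036,0,0.009],"rotation":[0,-0.001,0],"fingers":0.06}
  ]
}}

```text
clock: 10.92
tcp_pos: [0.6618, 0.0069, 0.0189]
orientation: [-0.043, 2.653, 0.028]
ft_force: [-12.2, -0.6, 7.3]
grip_width: 0.473
```

```bash
python3 - <<'E'
from h import *
bst(.034)
o,p,M=state()
plan([(p+[-.05,-.002,.0],M,4),(p+[-.10,-.004,.1],M,5)])
E
```

```text
t 10.92 p [0.6618 0.0069 0.0189] z [ 0.469  0.028 -0.883] y [-0.035  0.999  0.012] F [-12.24  -0.6    7.27] g 0.473 q [-0.01  0.39 -0.71 -0.01  0.03 -0.03]
psi 3.36 L 28.0 b [0.6957 0.0089] crib [ 0.0703 -0.0008]
step mm 12.5 rot deg 0.00
xyz [0.147, -0.001, -0.078] rot [0.0, 0.0, 0.0]
xyz [0.147, -0.001, -0.078] rot [0.0, 0.0, 0.0]
xyz [0.147, -0.001, -0.078] rot [0.0, 0.0, 0.0]
xyz [0.147, -0.001, -0.078] rot [0.0, 0.0, 0.0]
step mm 22.4 rot deg 0.00
xyz [-0.007, 0.003, -0.298] rot [0.0, 0.0, 0.0]
xyz [-0.007, 0.003, -0.298] rot [0.0, 0.0, 0.0]
xyz [-0.007, 0.003, -0.298] rot [0.0, 0.0, 0.0]
xyz [-0.007, 0.003, -0.298] rot [0.0, 0.0, 0.0]
xyz [-0.007, 0.003, -0.298] rot [0.0, 0.0, 0.0]
```

Pressed about 2 mm past contact, holding roughly 12 N for over 0.5 s. Now I'll ease off and retreat.

Request:
{"op": "servo_tool", "data": {
  "increments": [
    {"xyz":[0.01,0,-0.005],"rotation":[0,0,0],"fingers":0.06},
    {"xyz":[0.025,0,-0.013],"rotation":[0,0,0],"fingers":0.06},
    {"xyz":[0.08,0,-0.042],"rotation":[0,0,0],"fingers":0.06},
    {"xyz":[0.15,0,-0.08],"rotation":[0,0,0],"fingers":0.06},
    {"xyz":[0.15,0,-0.08],"rotation":[0,0,0],"fingers":0.06},
    {"xyz":[0.15,0,-0.08],"rotation":[0,0,0],"fingers":0.06},
    {"xyz":[0.05,0,-0.25],"rotation":[0,0,0],"fingers":0.06},
    {"xyz":[0,0,-0.3],"rotation":[0,0,0],"fingers":0.06}
  ]
}}

```text
clock: 11.58
tcp_pos: [0.599, 0.004, 0.0589]
orientation: [-0.043, 2.632, 0.028]
ft_force: [-0.5, -0.3, 0.9]
grip_width: 0.469
```

```bash
python3 - <<'E'
from h import *
bst(.034)
h=np.array([np.cos(np.radians(10)),np.sin(np.radians(10))]); t=np.array([.529,.161])+.009*h; print(t)
plan([([t[0],t[1],.14],Rt(10,28),7)])
(i,K,d,V),S=bottle()
save(np.hstack([cv2.resize(i[130:230,195:295],None,fx=4,fy=4,interpolation=2),cv2.resize(S[0][130:230,220:320],None,fx=4,fy=4,interpolation=2)]),'pics/b6.png')
E
```

```text
t 11.58 p [0.599  0.004  0.0589] z [ 0.487  0.028 -0.873] y [-0.036  0.999  0.012] F [-0.48 -0.34  0.89] g 0.469 q [-0.01  0.23 -0.82  0.01  0.03 -0.04]
psi 3.28 L 29.2 b [0.633 0.006] crib [ 0.0074 -0.0009]
[0.53786327 0.16256283]
step mm 26.9 rot deg 1.15
xyz [0.019, 0.308, -0.183] rot [-0.0013, 0.0005, -0.0029]
xyz [0.014, 0.31, -0.181] rot [-0.0013, 0.0005, -0.0029]
xyz [0.009, 0.311, -0.178] rot [-0.0013, 0.0005, -0.0029]
xyz [0.003, 0.313, -0.176] rot [-0.0013, 0.0005, -0.0029]
xyz [-0.002, 0.314, -0.173] rot [-0.0013, 0.0005, -0.0029]
xyz [-0.007, 0.315, -0.171] rot [-0.0013, 0.0005, -0.0029]
xyz [-0.012, 0.317, -0.168] rot [-0.0013, 0.0005, -0.0029]
```

View pics/b6.png

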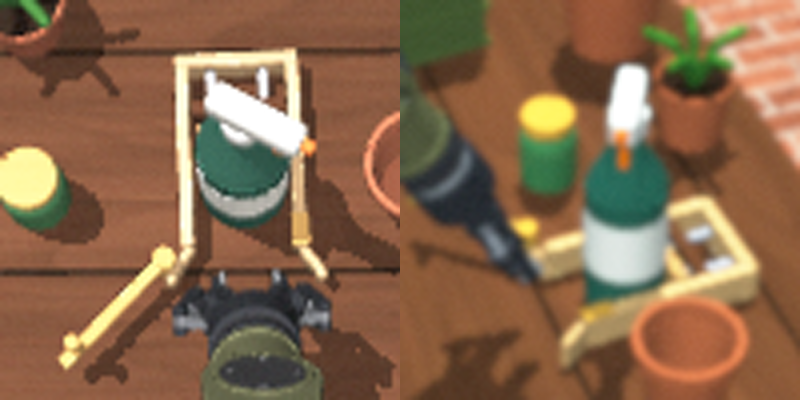

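The bottle stands upright between the walls against the cork. The bar hasn't moved, with the tab at (73,340). Moving above the tab.

Request:
{"op": "servo_tool", "data": {
  "increments": [
    {"xyz":[0,0,-0.5],"rotation":[0,0,0],"fingers":-0.5},
    {"xyz":[0,0.3,-0.3],"rotation":[-0.0015,0.0005,-0.003],"fingers":-0.5},
    {"xyz":[0.02,0.36,-0.15],"rotation":[-0.0015,0.0005,-0.003],"fingers":-0.5},
    {"xyz":[-0.02,0.36,-0.05],"rotation":[-0.0015,0.0005,-0.003],"fingers":-0.5},
    {"xyz":[-0.02,0.36,-0.05],"rotation":[-0.0015,0.0005,-0.003],"fingers":-0.5},
    {"xyz":[-0.02,0.36,-0.05],"rotation":[-0.0015,0.0005,-0.003],"fingers":-0.5},
    {"xyz":[0,0.36,-0.05],"rotation":[-0.0015,0.0005,-0.003],"fingers":-0.5},
    {"xyz":[0,0,0],"rotation":[0,0,0],"fingers":-0.5}
  ]
}}

```text
clock: 12.35
tcp_pos: [0.558, 0.1651, 0.1465]
orientation: [-0.21, 2.622, 0.068]
ft_force: [0.2, 0.1, -0.2]
grip_width: 0.75
```

```bash
python3 - <<'E'
from h import *
st()
plan([([.538,.1626,.13],Rt(10,28),4),([.538,.1626,.060],Rt(10,28),5)])
E
```

```text
t 12.35 p [0.558  0.1651 0.1465] z [ 0.483  0.088 -0.871] y [-0.162  0.987  0.01 ] F [ 0.19  0.1  -0.17] g 0.75 q [ 0.33  0.08 -0.72  0.27 -0.07  0.15]
step mm 6.5 rot deg 0.42
xyz [0.086, 0.002, 0.015] rot [0.0001, 0.001, -0.0006]
xyz [0.085, 0.002, 0.016] rot [0.0001, 0.001, -0.0006]
xyz [0.085, 0.003, 0.016] rot [0.0001, 0.001, -0.0006]
xyz [0.085, 0.003, 0.017] rot [0.0001, 0.001, -0.0006]
step mm 14.0 rot deg 0.00
xyz [0.088, 0.0, 0.165] rot [0.0, 0.0, -0.0]
xyz [0.088, 0.0, 0.165] rot [0.0, 0.0, -0.0]
xyz [0.088, 0.0, 0.165] rot [0.0, 0.0, -0.0]
xyz [0.088, 0.0, 0.165] rot [0.0, 0.0, -0.0]
xyz [0.088, 0.0, 0.165] rot [0.0, 0.0, -0.0]
```

Request:
{"op": "servo_tool", "data": {
  "increments": [
    {"xyz":[0.09,0,0.016],"rotation":[0,0.001,-0.0006],"fingers":-0.5},
    {"xyz":[0.09,0,0.016],"rotation":[0,0.001,-0.0006],"fingers":-0.5},
    {"xyz":[0.09,0,0.016],"rotation":[0,0.001,-0.0006],"fingers":-0.5},
    {"xyz":[0.09,0,0.016],"rotation":[0,0.001,-0.0006],"fingers":-0.5},
    {"xyz":[0,0,0],"rotation":[0,0,0],"fingers":-0.5}
  ]
}}

```text
clock: 12.77
tcp_pos: [0.5371, 0.161, 0.1274]
orientation: [-0.233, 2.644, 0.06]
ft_force: [-0.2, -0.6, 0.3]
grip_width: 0.75
```

```bash
python3 - <<'E'
from h import *
st()
plan([([.538,.1626,.062],Rt(10,28),6)])
i,K,d,V=cap('top'); o,p,M=state(); g=p-.019*M[:,2]; print('tcp px',proj(K,d,V,[p,[.529,.161,.096]]))
save(i,'pics/t7.png',(190,180,270,240),6); i=cap('side')[0]; save(i,'pics/s7.png',(200,130,280,190),6)
E
python3 -c "
import cv2,numpy as np
cv2.imwrite('pics/m7.png',np.vstack([cv2.imread('pics/t7.png')[:300],cv2.imread('pics/s7.png')[:300]]))"
```

```text
t 12.77 p [0.5371 0.161  0.1274] z [ 0.462  0.083 -0.883] y [-0.175  0.985  0.001] F [-0.18 -0.58  0.34] g 0.75 q [ 0.34  0.07 -0.76  0.25 -0.07  0.14]
step mm 10.9 rot deg 0.02
xyz [0.066, 0.003, 0.13] rot [0.0, -0.0, 0.0]
xyz [0.066, 0.003, 0.13] rot [0.0, -0.0, 0.0]
xyz [0.066, 0.003, 0.13] rot [0.0, -0.0, 0.0]
xyz [0.066, 0.003, 0.13] rot [0.0, -0.0, 0.0]
xyz [0.066, 0.003, 0.13] rot [0.0, -0.0, 0.0]
xyz [0.066, 0.003, 0.13] rot [0.0, -0.0, 0.0]
tcp px [[211.42256561 211.17612934]
 [212.44027935 214.90576864]]
```

View pics/m7.png

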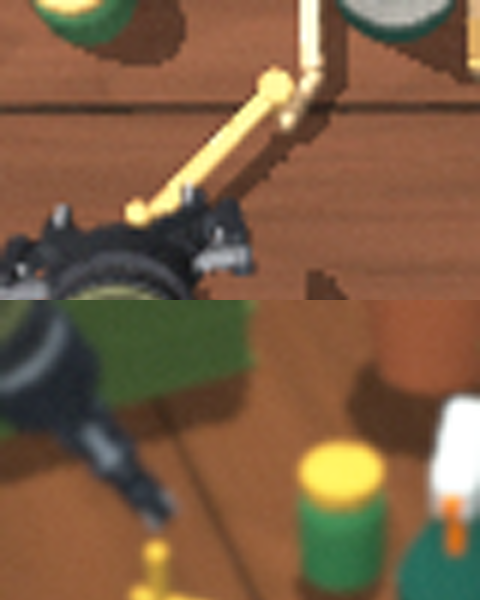

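The tab (137,210) lies between the fingertips at 62 and 190. Descending and pinching.

Request:
{"op": "servo_tool", "data": {
  "increments": [
    {"xyz":[0.075,0,0.145],"rotation":[0,0,0],"fingers":-0.5},
    {"xyz":[0.075,0,0.145],"rotation":[0,0,0],"fingers":-0.5},
    {"xyz":[0.075,0,0.145],"rotation":[0,0,0],"fingers":-0.5},
    {"xyz":[0.07,0,0.14],"rotation":[0,0,0],"fingers":-0.5},
    {"xyz":[0.066,0,0.13],"rotation":[0,0,0],"fingers":-0.5},
    {"xyz":[0,0,0],"rotation":[0,0,0],"fingers":-0.5}
  ]
}}

```text
clock: 13.37
tcp_pos: [0.5444, 0.1598, 0.0705]
orientation: [-0.224, 2.634, 0.061]
ft_force: [-1.0, 0.9, -0.1]
grip_width: 0.755
```

```bash
python3 - <<'E'
from h import *
st()
E
```

```text
t 13.37 p [0.5444 0.1598 0.0705] z [ 0.472  0.083 -0.878] y [-0.169  0.986  0.002] F [-0.97  0.86 -0.1 ] g 0.755 q [ 0.33  0.17 -0.86  0.05 -0.07  0.14]
```

Request:
{"op": "servo_tool", "data": {
  "increments": [
    {"xyz":[0.075,0.01,0.035],"rotation":[0,0,0],"fingers":-0.5},
    {"xyz":[0.075,0.01,0.035],"rotation":[0,0,0],"fingers":-0.5},
    {"xyz":[0,0,0],"rotation":[0,0,0],"fingers":0.2},
    {"xyz":[0,0,0],"rotation":[0,0,0],"fingers":0.5},
    {"xyz":[0,0,0],"rotation":[0,0,0],"fingers":0.5},
    {"xyz":[0,0,0],"rotation":[0,0,0],"fingers":0.9},
    {"xyz":[0,0,0],"rotation":[0,0,0],"fingers":0.9},
    {"xyz":[0,0,0],"rotation":[0,0,0],"fingers":0.9}
  ]
}}

```text
clock: 14.03
tcp_pos: [0.537, 0.1613, 0.062]
orientation: [-0.224, 2.631, 0.066]
ft_force: [2.3, -1.0, -3.2]
grip_width: 0.127
```

```bash
cat >> h.py <<'E'
def swing(step,n,drot=0):
    o,p,M=state(); H=np.array([.610,.081]); g=(p-.019*M[:,2])[:2]; r=g-H; rr=np.linalg.norm(r)
    a=np.arctan2(r[1],r[0])  # bar dir; angle = pi/2-? 
    th=((-(a-.045))-np.pi/2)%(2*np.pi)
    th=((1.5*np.pi if False else 0)+((-np.pi/2+.045)-a))%(2*np.pi)
    print('g',g.round(4),'r',rr.round(4),'bar',th.round(3))
    for k in range(n):
        a2=a+step/rr; d=np.r_[rr*(np.array([np.cos(a2),np.sin(a2)])-np.array([np.cos(a),np.sin(a)])),0]
        print((M.T@d/.075).round(3).tolist(),'bar %.2f'%(((-np.pi/2+.045)-a2)%(2*np.pi))); a=a2
        M=M@R.from_rotvec([0,0,0]).as_matrix()
E
python3 - <<'E'
from h import *
st(); swing(.012,8)
E
```

```text
t 14.03 p [0.537  0.1613 0.062 ] z [ 0.473  0.087 -0.877] y [-0.171  0.985  0.006] F [ 2.31 -1.02 -3.24] g 0.127 q [ 0.34  0.18 -0.89  0.01 -0.07  0.15]
g [0.528  0.1596] r 0.1136 bar 2.38
[0.108, -0.101, -0.06] bar 2.27
[0.098, -0.114, -0.055] bar 2.17
[0.087, -0.125, -0.049] bar 2.06
[0.075, -0.135, -0.042] bar 1.96
[0.062, -0.143, -0.035] bar 1.85
[0.048, -0.15, -0.028] bar 1.75
[0.034, -0.155, -0.02] bar 1.64
[0.02, -0.158, -0.012] bar 1.54
```

Gripped (stopped at 0.127, commanded 0.05). Swinging.

Request:
{"op": "servo_tool", "data": {
  "increments": [
    {"xyz":[0.08,-0.075,-0.045],"rotation":[0,0,0],"fingers":0.9},
    {"xyz":[0.1,-0.11,-0.055],"rotation":[0,0,0],"fingers":0.9},
    {"xyz":[0.09,-0.12,-0.05],"rotation":[0,0,0],"fingers":0.9},
    {"xyz":[0.08,-0.13,-0.044],"rotation":[0,0,0],"fingers":0.9}
  ]
}}

```text
clock: 14.37
tcp_pos: [0.5119, 0.1246, 0.0619]
orientation: [-0.231, 2.631, 0.071]
ft_force: [4.8, 1.8, -6.3]
grip_width: 0.12
```

```bash
python3 - <<'E'
from h import *
st(); swing(.012,8)
E
```

```text
t 14.37 p [0.5119 0.1246 0.0619] z [ 0.473  0.092 -0.876] y [-0.176  0.984  0.008] F [ 4.8   1.8  -6.31] g 0.12 q [ 0.26  0.12 -0.96 -0.02 -0.03  0.08]
g [0.5029 0.1228] r 0.1149 bar 1.988
[0.066, -0.141, -0.038] bar 1.88
[0.053, -0.148, -0.031] bar 1.78
[0.039, -0.153, -0.023] bar 1.67
[0.025, -0.157, -0.015] bar 1.57
[0.011, -0.159, -0.007] bar 1.47
[-0.004, -0.16, 0.001] bar 1.36
[-0.019, -0.159, 0.009] bar 1.26
[-0.033, -0.156, 0.017] bar 1.15
```

Request:
{"op": "servo_tool", "data": {
  "increments": [
    {"xyz":[0.068,-0.145,-0.035],"rotation":[0,0,0],"fingers":0.9},
    {"xyz":[0.055,-0.15,-0.027],"rotation":[0,0,0],"fingers":0.9},
    {"xyz":[0.041,-0.155,-0.02],"rotation":[0,0,0],"fingers":0.9},
    {"xyz":[0.027,-0.16,-0.012],"rotation":[0,0,0],"fingers":0.9},
    {"xyz":[0.013,-0.16,-0.005],"rotation":[0,0,0],"fingers":0.9},
    {"xyz":[0.002,-0.16,0],"rotation":[0,0,0],"fingers":0.9}
  ]
}}

```text
clock: 14.87
tcp_pos: [0.4953, 0.0444, 0.0578]
orientation: [-0.229, 2.639, 0.068]
ft_force: [1.4, 0.2, -0.3]
grip_width: 0.051
```

```bash
python3 - <<'E'
from h import *
st(); swing(.012,9)
E
```

```text
t 14.87 p [0.4953 0.0444 0.0578] z [ 0.466  0.089 -0.88 ] y [-0.174  0.985  0.007] F [ 1.35  0.19 -0.28] g 0.051 q [ 0.04  0.09 -1.01 -0.02  0.07 -0.11]
g [0.4865 0.0427] r 0.1293 bar 1.315
[-0.025, -0.158, 0.012] bar 1.22
[-0.037, -0.154, 0.019] bar 1.13
[-0.05, -0.15, 0.026] bar 1.04
[-0.062, -0.144, 0.032] bar 0.94
[-0.073, -0.137, 0.038] bar 0.85
[-0.084, -0.129, 0.044] bar 0.76
[-0.094, -0.119, 0.05] bar 0.67
[-0.104, -0.109, 0.055] bar 0.57
[-0.112, -0.098, 0.06] bar 0.48
```

The grip slipped off the tab (grip 0.051, r = 0.129). Backing up a little to look.

```bash
python3 - <<'E'
from h import *
i,K,d,V=cap('top'); s=cap('side')[0]
save(np.hstack([cv2.resize(i[170:250,200:280],None,fx=5,fy=5,interpolation=2),cv2.resize(s[130:210,180:260],None,fx=5,fy=5,interpolation=2)]),'pics/m8.png')
for a in (2.0,1.9,1.8,1.7,1.6,1.5,1.4): 
    t=-np.pi/2+.045-a; print(a,proj(K,d,V,[[.610+.115*np.cos(t),.081+.115*np.sin(t),.096]]).round(1), [round(.610+.115*np.cos(t),4),round(.081+.115*np.sin(t),4)])
E
```

```text
2.0 [[222.8 222.1]] [np.float64(0.5034), np.float64(0.1241)]
1.9 [[225.8 223.1]] [np.float64(0.4996), np.float64(0.1132)]
1.8 [[229.  223.9]] [np.float64(0.4969), np.float64(0.1021)]
1.7 [[232.2 224.3]] [np.float64(0.4954), np.float64(0.0907)]
1.6 [[235.5 224.4]] [np.float64(0.495), np.float64(0.0792)]
1.5 [[238.7 224.1]] [np.float64(0.4958), np.float64(0.0677)]
1.4 [[241.9 223.6]] [np.float64(0.4977), np.float64(0.0564)]
```

View pics/m8.png

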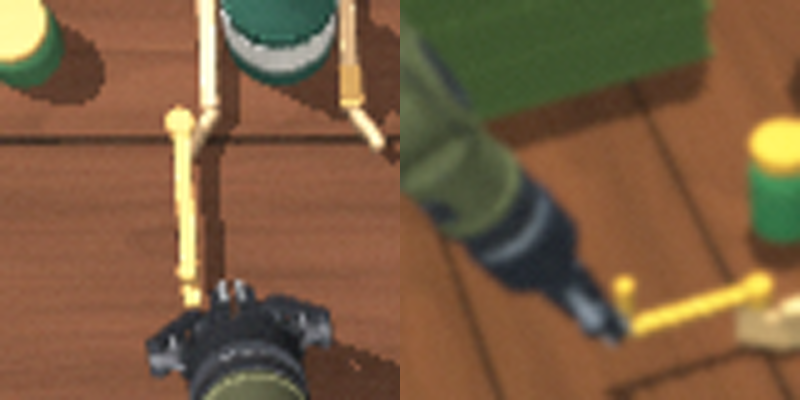

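The picture shows the bar at about 1.54 rad, with the tab top at (187,270), so the tab is at about (0.4955, 0.072). My tips are just to its right. Instead of gripping again I'll push the tab in a two-tip cradle whose heading follows the swing.

```bash
python3 - <<'E'
from h import *
o,p,M=state()
plan([(p+[-.005,-.012,.075],M,3),([.47,.097,.135],Rt(-45,20),10)])
E
```

```text
step mm 25.4 rot deg 0.00
xyz [-0.131, -0.046, -0.308] rot [0.0, 0.0, 0.0]
xyz [-0.131, -0.046, -0.308] rot [0.0, 0.0, 0.0]
xyz [-0.131, -0.046, -0.308] rot [0.0, 0.0, 0.0]
step mm 6.9 rot deg 5.54
xyz [0.011, 0.091, -0.008] rot [0.0063, 0.0021, 0.0139]
xyz [0.019, 0.089, -0.011] rot [0.0063, 0.0021, 0.0139]
xyz [0.027, 0.087, -0.014] rot [0.0063, 0.0021, 0.0139]
xyz [0.034, 0.083, -0.017] rot [0.0063, 0.0021, 0.0139]
xyz [0.042, 0.079, -0.02] rot [0.0063, 0.0021, 0.0139]
xyz [0.049, 0.074, -0.023] rot [0.0063, 0.0021, 0.0139]
xyz [0.055, 0.069, -0.025] rot [0.0063, 0.0021, 0.0139]
xyz [0.061, 0.063, -0.027] rot [0.0063, 0.0021, 0.0139]
xyz [0.067, 0.056, -0.028] rot [0.0063, 0.0021, 0.0139]
xyz [0.072, 0.049, -0.029] rot [0.0063, 0.0021, 0.0139]
```

Request:
{"op": "servo_tool", "data": {
  "increments": [
    {"xyz":[-0.13,-0.08,-0.31],"rotation":[0,0,0],"fingers":0.9},
    {"xyz":[-0.14,-0.05,-0.35],"rotation":[0,0,0],"fingers":0.76},
    {"xyz":[-0.14,-0.02,-0.35],"rotation":[0,0,0],"fingers":0.76},
    {"xyz":[0.01,0.1,-0.01],"rotation":[0.0065,0.0021,0.015],"fingers":0.76},
    {"xyz":[0.02,0.1,-0.01],"rotation":[0.0065,0.0021,0.015],"fingers":0.76},
    {"xyz":[0.03,0.095,-0.015],"rotation":[0.0065,0.0021,0.015],"fingers":0.76},
    {"xyz":[0.04,0.09,-0.02],"rotation":[0.0065,0.0021,0.015],"fingers":0.76},
    {"xyz":[0.045,0.085,-0.02],"rotation":[0.0065,0.0021,0.015],"fingers":0.76}
  ]
}}

```text
clock: 15.63
tcp_pos: [0.4774, 0.0589, 0.149]
orientation: [0.525, 2.662, -0.065]
ft_force: [-0.1, 0.3, -0.4]
grip_width: 0.117
```

```bash
python3 - <<'E'
from h import *
st(); plan([([.47,.097,.12],Rt(-45,20),8)])
E
```

```text
t 15.63 p [0.4774 0.0589 0.149 ] z [ 0.398 -0.125 -0.909] y [0.372 0.928 0.035] F [-0.14  0.29 -0.36] g 0.117 q [ 0.29 -0.03 -0.76  0.48 -0.24  0.64]
step mm 6.1 rot deg 2.95
xyz [0.053, 0.053, 0.031] rot [0.0037, 0.0014, 0.0072]
xyz [0.055, 0.051, 0.03] rot [0.0037, 0.0014, 0.0072]
xyz [0.057, 0.049, 0.03] rot [0.0037, 0.0014, 0.0072]
xyz [0.059, 0.047, 0.029] rot [0.0037, 0.0014, 0.0072]
xyz [0.061, 0.045, 0.029] rot [0.0037, 0.0014, 0.0072]
xyz [0.062, 0.043, 0.028] rot [0.0037, 0.0014, 0.0072]
xyz [0.064, 0.041, 0.028] rot [0.0037, 0.0014, 0.0072]
xyz [0.065, 0.038, 0.027] rot [0.0037, 0.0014, 0.0072]
```

Request:
{"op": "servo_tool", "data": {
  "increments": [
    {"xyz":[0.062,0.065,0.02],"rotation":[0.0042,0.0015,0.0082],"fingers":0.76},
    {"xyz":[0.064,0.063,0.02],"rotation":[0.0042,0.0015,0.0082],"fingers":0.76},
    {"xyz":[0.066,0.06,0.02],"rotation":[0.0042,0.0015,0.0082],"fingers":0.76},
    {"xyz":[0.068,0.058,0.02],"rotation":[0.0042,0.0015,0.0082],"fingers":0.76},
    {"xyz":[0.07,0.055,0.02],"rotation":[0.0042,0.0015,0.0082],"fingers":0.76},
    {"xyz":[0.072,0.052,0.02],"rotation":[0.0042,0.0015,0.0082],"fingers":0.76},
    {"xyz":[0.074,0.05,0.02],"rotation":[0.0042,0.0015,0.0082],"fingers":0.76},
    {"xyz":[0.074,0.045,0.02],"rotation":[0.0042,0.0015,0.0082],"fingers":0.76}
  ]
}}

```text
clock: 16.3
tcp_pos: [0.4707, 0.1112, 0.1284]
orientation: [1.181, 2.552, -0.199]
ft_force: [1.1, 0.1, 0.0]
grip_width: 0.118
```

```bash
python3 - <<'E'
from h import *
st(); plan([([.472,.096,.063],Rt(-45,20),7)])
E
```

```text
t 16.3 p [0.4707 0.1112 0.1284] z [ 0.229 -0.258 -0.939] y [0.761 0.648 0.008] F [1.13 0.12 0.01] g 0.118 q [ 0.47  0.17 -0.54  0.76 -0.34  1.32]
step mm 9.6 rot deg 0.66
xyz [0.021, -0.018, 0.125] rot [-0.0004, 0.0001, -0.0018]
xyz [0.021, -0.018, 0.125] rot [-0.0004, 0.0001, -0.0018]
xyz [0.021, -0.018, 0.125] rot [-0.0004, 0.0001, -0.0018]
xyz [0.021, -0.018, 0.125] rot [-0.0004, 0.0001, -0.0018]
xyz [0.021, -0.018, 0.125] rot [-0.0004, 0.0001, -0.0018]
xyz [0.021, -0.019, 0.125] rot [-0.0004, 0.0001, -0.0018]
xyz [0.022, -0.019, 0.125] rot [-0.0004, 0.0001, -0.0018]
```

Request:
{"op": "servo_tool", "data": {
  "increments": [
    {"xyz":[0.022,-0.02,0.135],"rotation":[0,0,-0.0018],"fingers":0.76},
    {"xyz":[0.022,-0.02,0.135],"rotation":[0,0,-0.0018],"fingers":0.76},
    {"xyz":[0.022,-0.02,0.135],"rotation":[0,0,-0.0018],"fingers":0.76},
    {"xyz":[0.022,-0.02,0.135],"rotation":[0,0,-0.0018],"fingers":0.76},
    {"xyz":[0.022,-0.02,0.135],"rotation":[0,0,-0.0018],"fingers":0.76},
    {"xyz":[0.022,-0.02,0.135],"rotation":[0,0,-0.0018],"fingers":0.76},
    {"xyz":[0.022,-0.02,0.13],"rotation":[0,0,-0.0018],"fingers":0.76},
    {"xyz":[0,0,0],"rotation":[0,0,0],"fingers":0.76}
  ]
}}

```text
clock: 16.97
tcp_pos: [0.4782, 0.0977, 0.0592]
orientation: [1.075, 2.59, -0.203]
ft_force: [-0.0, 0.1, -0.1]
grip_width: 0.12
```

```bash
cat >> h.py <<'E'
def cradle(th0,dth,n,psi,c=.0,z=.064,L=20):
    """tab pushed to angles th0-dth*k, heading psi[k]; rows from measured pose"""
    o,p,M=state()
    for k in range(n):
        th=th0-dth*(k+1); t=-np.pi/2+.045-th; T=np.array([.610+.115*np.cos(t),.081+.115*np.sin(t)])
        a=np.radians(psi[k]); P=np.r_[T-c*np.array([np.cos(a),np.sin(a)]),z]; Q=Rt(psi[k],L)
        print('%.2f'%th,'xyz',(M.T@(P-p)/.075).round(3).tolist(),'rot',(R.from_matrix(M.T@Q).as_rotvec()/2/np.pi).round(4).tolist()); p,M=P,Q
def tabst(c=.0):
    st(); o,p,M=state(); z=M[:2,2]; h=z/np.linalg.norm(z); b=p[:2]+c*h; r=b-[.610,.081]
    print('psi',np.degrees(np.arctan2(h[1],h[0])).round(1),'L',np.degrees(np.arcsin(np.linalg.norm(z))).round(1),'r',np.linalg.norm(r).round(4),'th',round(-np.pi/2+.045-np.arctan2(r[1],r[0])+(2*np.pi if r[1]>0 else 0),3))
E
python3 - <<'E'
from h import *
tabst(); cradle(1.56,.06,8,np.linspace(-45,-45,8),c=.002)
E
```

```text
t 16.97 p [0.4782 0.0977 0.0592] z [ 0.244 -0.253 -0.936] y [ 0.709  0.705 -0.006] F [-0.05  0.08 -0.05] g 0.12 q [ 0.44  0.24 -0.67  0.54 -0.34  1.2 ]
psi -46.0 L 20.6 r 0.1328 th 1.742
1.50 xyz [-0.417, -0.116, 0.09] rot [-0.001, 0.0017, -0.0001]
1.44 xyz [-0.069, -0.055, 0.025] rot [0.0, 0.0, 0.0]
1.38 xyz [-0.072, -0.05, 0.026] rot [0.0, 0.0, 0.0]
1.32 xyz [-0.075, -0.046, 0.027] rot [0.0, 0.0, 0.0]
1.26 xyz [-0.077, -0.041, 0.028] rot [0.0, 0.0, 0.0]
1.20 xyz [-0.08, -0.036, 0.029] rot [0.0, 0.0, 0.0]
1.14 xyz [-0.082, -0.031, 0.03] rot [0.0, 0.0, 0.0]
1.08 xyz [-0.083, -0.025, 0.03] rot [0.0, 0.0, 0.0]
```

Request:
{"op": "servo_tool", "data": {
  "increments": [
    {"xyz":[-0.065,-0.018,0.012],"rotation":[0,0,0],"fingers":0.76},
    {"xyz":[-0.065,-0.018,0.012],"rotation":[0,0,0],"fingers":0.76},
    {"xyz":[-0.065,-0.018,0.012],"rotation":[0,0,0],"fingers":0.76},
    {"xyz":[-0.065,-0.018,0.012],"rotation":[0,0,0],"fingers":0.76},
    {"xyz":[-0.06,-0.01,0.014],"rotation":[0,0,0],"fingers":0.76}
  ]
}}

```text
clock: 17.38
tcp_pos: [0.4932, 0.0754, 0.0663]
orientation: [1.075, 2.587, -0.199]
ft_force: [-0.9, 0.2, -0.3]
grip_width: 0.118
```

```bash
python3 - <<'E'
from h import *
tabst(.002); cradle(1.5,.06,8,-45+0*np.arange(8),c=.002,z=.062)
E
```

```text
t 17.38 p [0.4932 0.0754 0.0663] z [ 0.249 -0.252 -0.935] y [ 0.709  0.705 -0.002] F [-0.89  0.21 -0.35] g 0.118 q [ 0.38  0.24 -0.66  0.53 -0.33  1.14]
psi -45.4 L 20.7 r 0.1156 th 1.555
1.44 xyz [-0.115, -0.102, 0.105] rot [-0.0004, 0.0021, -0.0003]
1.38 xyz [-0.072, -0.05, 0.026] rot [0.0, 0.0, 0.0]
1.32 xyz [-0.075, -0.046, 0.027] rot [0.0, 0.0, 0.0]
1.26 xyz [-0.077, -0.041, 0.028] rot [0.0, 0.0, 0.0]
1.20 xyz [-0.08, -0.036, 0.029] rot [0.0, 0.0, 0.0]
1.14 xyz [-0.082, -0.031, 0.03] rot [0.0, 0.0, 0.0]
1.08 xyz [-0.083, -0.025, 0.03] rot [0.0, 0.0, 0.0]
1.02 xyz [-0.084, -0.02, 0.031] rot [0.0, 0.0, 0.0]
```

Request:
{"op": "servo_tool", "data": {
  "increments": [
    {"xyz":[-0.06,-0.05,0.045],"rotation":[0,0,0],"fingers":0.76},
    {"xyz":[-0.066,-0.05,0.04],"rotation":[0,0,0],"fingers":0.76},
    {"xyz":[-0.07,-0.05,0.03],"rotation":[0,0,0],"fingers":0.76},
    {"xyz":[-0.073,-0.048,0.028],"rotation":[0,0,0],"fingers":0.76}
  ]
}}

```text
clock: 17.72
tcp_pos: [0.5011, 0.0472, 0.0647]
orientation: [1.075, 2.585, -0.194]
ft_force: [-0.2, 0.8, -0.5]
grip_width: 0.12
```

```bash
python3 - <<'E'
from h import *
tabst(.002)
i,K,d,V=cap('top'); s=cap('side')[0]
save(np.hstack([cv2.resize(i[170:250,205:285],None,fx=5,fy=5,interpolation=2),cv2.resize(s[130:210,190:270],None,fx=5,fy=5,interpolation=2)]),'pics/m9.png')
E
```

```text
t 17.72 p [0.5011 0.0472 0.0647] z [ 0.252 -0.25  -0.935] y [0.709 0.706 0.002] F [-0.22  0.76 -0.52] g 0.12 q [ 0.31  0.23 -0.68  0.49 -0.32  1.07]
psi -44.8 L 20.8 r 0.1131 th 1.299
```

View pics/m9.png

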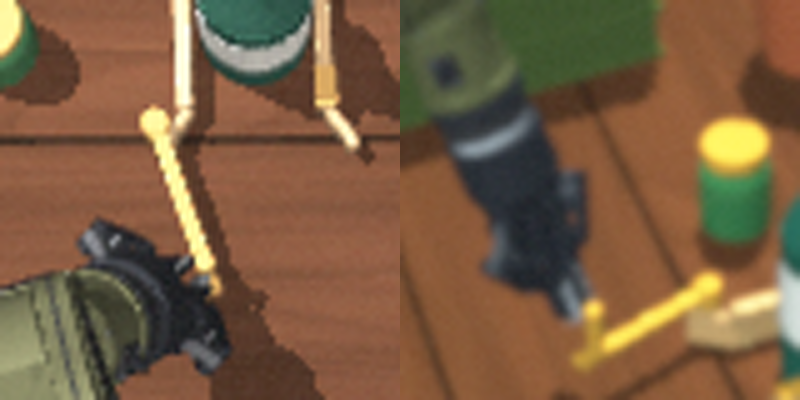

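The cradle holds the tab, and the bar reads about 1.27 rad in the picture, matching the 1.30 from the arm. That was the last picture allowed, so further checks are numeric. Continuing the swing.

```bash
python3 - <<'E'
from h import *
tabst(.002); cradle(1.28,.065,8,[-45,-45,-43,-41,-38,-35,-32,-29],c=.002,z=.063)
E
```

```text
t 17.82 p [0.5009 0.0465 0.0647] z [ 0.251 -0.251 -0.935] y [0.71  0.704 0.002] F [ 1.38  0.62 -0.49] g 0.125 q [ 0.31  0.23 -0.68  0.49 -0.32  1.07]
psi -44.9 L 20.8 r 0.1135 th 1.294
1.22 xyz [-0.087, -0.067, 0.058] rot [0.0001, 0.0023, -0.0007]
1.15 xyz [-0.088, -0.034, 0.032] rot [0.0, 0.0, 0.0]
1.08 xyz [-0.09, -0.029, 0.033] rot [-0.0019, 0.0, -0.0052]
1.02 xyz [-0.091, -0.026, 0.033] rot [-0.0019, -0.0, -0.0052]
0.96 xyz [-0.091, -0.024, 0.033] rot [-0.0029, 0.0, -0.0078]
0.89 xyz [-0.092, -0.023, 0.033] rot [-0.0029, 0.0, -0.0078]
0.82 xyz [-0.092, -0.021, 0.033] rot [-0.0029, -0.0, -0.0078]
0.76 xyz [-0.092, -0.02, 0.033] rot [-0.0029, 0.0, -0.0078]
```

Request:
{"op": "servo_tool", "data": {
  "increments": [
    {"xyz":[-0.08,-0.055,0.04],"rotation":[0,0,0],"fingers":0.76},
    {"xyz":[-0.088,-0.04,0.034],"rotation":[0,0,0],"fingers":0.76},
    {"xyz":[-0.09,-0.032,0.034],"rotation":[-0.0019,0,-0.0052],"fingers":0.76},
    {"xyz":[-0.09,-0.028,0.034],"rotation":[-0.0019,0,-0.0052],"fingers":0.76},
    {"xyz":[-0.09,-0.025,0.034],"rotation":[-0.0029,0,-0.0078],"fingers":0.76},
    {"xyz":[-0.09,-0.023,0.034],"rotation":[-0.0029,0,-0.0078],"fingers":0.76}
  ]
}}

```text
clock: 18.32
tcp_pos: [0.523, 0.0046, 0.0635]
orientation: [0.831, 2.665, -0.153]
ft_force: [-0.2, 0.2, 0.0]
grip_width: 0.122
```

```bash
cat >> h.py <<'E'
def barangle():
    """bar angle from yellow bar pixels in the top view, matched to a model of bar at z=.05"""
    i,K,d,V=cap('top'); hsv=cv2.cvtColor(i,cv2.COLOR_RGB2HSV).astype(int)
    m=((hsv[...,0]>20)&(hsv[...,0]<32)&(hsv[...,1]>105)&(hsv[...,2]>150))
    best=[]
    for th in np.arange(-.05,2.5,.02):
        t=-np.pi/2+.045-th; s=np.linspace(.015,.135,50)
        q=proj(K,d,V,np.c_[.610+s*np.cos(t),.081+s*np.sin(t),.05+0*s]).round().astype(int)
        best.append((m[q[:,1],q[:,0]].mean(),th))
    print('bar from image (score, angle):',[(round(float(a),2),round(float(b),2)) for a,b in sorted(best)[::-1][:4]])
E
python3 - <<'E'
from h import *
tabst(.002); barangle(); cradle(.93,.065,8,[-35,-32,-29,-26,-23,-20,-17,-14],c=.002,z=.063)
E
```

```text
t 18.32 p [0.523  0.0046 0.0635] z [ 0.292 -0.202 -0.935] y [ 0.568  0.823 -0.   ] F [-0.17  0.24  0.  ] g 0.122 q [ 0.17  0.21 -0.72  0.38 -0.25  0.74]
psi -34.7 L 20.8 r 0.1153 th 0.878
bar from image (score, angle): [(0.14, 0.91), (0.14, 0.77), (0.12, 0.75), (0.12, 0.73)]
0.86 xyz [-0.002, 0.012, 0.011] rot [0.0002, 0.0023, 0.001]
0.80 xyz [-0.092, -0.019, 0.034] rot [-0.0029, -0.0, -0.0078]
0.74 xyz [-0.092, -0.018, 0.034] rot [-0.0029, 0.0, -0.0078]
0.67 xyz [-0.093, -0.016, 0.034] rot [-0.0029, -0.0, -0.0078]
0.60 xyz [-0.093, -0.015, 0.034] rot [-0.0029, 0.0, -0.0078]
0.54 xyz [-0.093, -0.014, 0.034] rot [-0.0029, -0.0, -0.0078]
0.48 xyz [-0.093, -0.013, 0.034] rot [-0.0029, 0.0, -0.0078]
0.41 xyz [-0.093, -0.011, 0.034] rot [-0.0029, -0.0, -0.0078]
```

```bash
python3 - <<'E'
from h import *
i,K,d,V=cap('top'); hsv=cv2.cvtColor(i,cv2.COLOR_RGB2HSV)
q=proj(K,d,V,[[.610,.081,.06]])[0].round().astype(int); print(q,hsv[q[1],q[0]])
for th in np.arange(.6,1.5,.06):
    t=-np.pi/2+.045-th; s=np.linspace(.02,.09,6)
    q=proj(K,d,V,np.c_[.610+s*np.cos(t),.081+s*np.sin(t),.05+0*s]).round().astype(int)
    print(round(th,2),[tuple(map(int,hsv[b,a])) for a,b in q])
E
```

```text
[236 194] [ 28  97 255]
0.6 [(28, 91, 255), (10, 127, 84), (11, 134, 146), (11, 135, 151), (11, 134, 148), (9, 135, 149)]
0.66 [(28, 91, 255), (27, 93, 254), (16, 138, 122), (9, 131, 154), (10, 139, 143), (11, 136, 142)]
0.72 [(28, 91, 255), (27, 93, 254), (28, 96, 254), (15, 138, 131), (10, 136, 146), (9, 132, 141)]
0.78 [(28, 91, 255), (28, 93, 255), (28, 93, 255), (27, 95, 255), (27, 97, 254), (27, 98, 254)]
0.84 [(28, 94, 255), (28, 94, 255), (27, 94, 255), (27, 95, 255), (27, 97, 255), (27, 95, 255)]
0.9 [(28, 90, 255), (28, 90, 255), (28, 89, 255), (28, 88, 255), (19, 132, 237), (19, 129, 239)]
0.96 [(28, 90, 255), (19, 136, 190), (18, 135, 206), (12, 135, 155), (10, 136, 139), (10, 136, 142)]
1.02 [(28, 90, 255), (19, 136, 190), (11, 132, 149), (9, 134, 150), (10, 135, 142), (9, 100, 84)]
1.08 [(28, 90, 255), (10, 129, 97), (10, 130, 143), (11, 132, 143), (10, 135, 142), (4, 35, 51)]
1.14 [(23, 97, 250), (10, 129, 97), (10, 130, 143), (10, 138, 142), (8, 68, 60), (114, 26, 49)]
1.2 [(17, 104, 215), (10, 138, 144), (11, 136, 144), (9, 133, 140), (120, 6, 41), (110, 33, 70)]
1.26 [(17, 104, 215), (10, 138, 144), (10, 135, 147), (11, 136, 137), (110, 15, 52), (107, 30, 77)]
1.32 [(22, 71, 252), (10, 136, 150), (10, 135, 147), (9, 121, 114), (96, 27, 47), (114, 19, 68)]
1.38 [(22, 71, 252), (9, 135, 151), (11, 134, 147), (9, 103, 84), (107, 29, 61), (125, 23, 68)]
1.44 [(22, 71, 252), (10, 139, 152), (10, 135, 147), (4, 85, 66), (140, 11, 72), (47, 24, 73)]
1.5 [(15, 108, 211), (10, 139, 152), (9, 134, 148), (7, 34, 68), (120, 12, 104), (53, 15, 67)]
```

The image puts the bar at about 0.83 rad, so it is following. Continuing.

Request:
{"op": "servo_tool", "data": {
  "increments": [
    {"xyz":[-0.085,-0.02,0.034],"rotation":[-0.0029,0.0005,-0.0078],"fingers":0.76},
    {"xyz":[-0.092,-0.019,0.034],"rotation":[-0.0029,0.0005,-0.0078],"fingers":0.76},
    {"xyz":[-0.092,-0.018,0.034],"rotation":[-0.0029,0,-0.0078],"fingers":0.76},
    {"xyz":[-0.093,-0.016,0.034],"rotation":[-0.0029,0,-0.0078],"fingers":0.76},
    {"xyz":[-0.093,-0.015,0.034],"rotation":[-0.0029,0,-0.0078],"fingers":0.76},
    {"xyz":[-0.093,-0.014,0.034],"rotation":[-0.0029,0,-0.0078],"fingers":0.76}
  ]
}}

```text
clock: 18.92
tcp_pos: [0.5557, -0.0228, 0.0618]
orientation: [0.401, 2.766, -0.072]
ft_force: [-0.8, 0.2, -0.6]
grip_width: 0.12
```

```bash
sed -i 's/hsv\[...,1\]>105)&(hsv\[...,2\]>150)/hsv[...,1]>60)\&(hsv[...,2]>225)/; s/hsv\[...,0\]>20/hsv[...,0]>24/' h.py; python3 - <<'E'
from h import *
tabst(.006); barangle(); cradle(.48,.06,8,[-17,-14,-11,-9,-7,-6,-5,-4],c=.006,z=.063)
E
```

```text
t 18.92 p [ 0.5557 -0.0228  0.0618] z [ 0.328 -0.098 -0.94 ] y [ 0.284  0.959 -0.001] F [-0.81  0.17 -0.58] g 0.12 q [ 0.02  0.22 -0.71  0.31 -0.11  0.29]
psi -16.7 L 20.0 r 0.1162 th 0.476
bar from image (score, angle): [(0.8, 0.45), (0.78, 0.43), (0.7, 0.47), (0.66, 0.51)]
0.42 xyz [-0.065, 0.014, 0.013] rot [0.0002, 0.0004, 0.0013]
0.36 xyz [-0.086, -0.009, 0.031] rot [-0.0029, -0.0, -0.0078]
0.30 xyz [-0.086, -0.008, 0.031] rot [-0.0029, -0.0, -0.0078]
0.24 xyz [-0.086, -0.006, 0.031] rot [-0.0019, 0.0, -0.0052]
0.18 xyz [-0.086, -0.004, 0.031] rot [-0.0019, 0.0, -0.0052]
0.12 xyz [-0.086, 0.0, 0.031] rot [-0.001, 0.0, -0.0026]
0.06 xyz [-0.086, 0.004, 0.031] rot [-0.001, 0.0, -0.0026]
0.00 xyz [-0.086, 0.008, 0.031] rot [-0.001, -0.0, -0.0026]
```

Request:
{"op": "servo_tool", "data": {
  "increments": [
    {"xyz":[-0.08,-0.004,0.028],"rotation":[-0.001,0,-0.003],"fingers":0.76},
    {"xyz":[-0.086,-0.006,0.03],"rotation":[-0.0025,0,-0.007],"fingers":0.76},
    {"xyz":[-0.086,-0.006,0.03],"rotation":[-0.0025,0,-0.007],"fingers":0.76},
    {"xyz":[-0.086,-0.004,0.03],"rotation":[-0.0019,0,-0.0052],"fingers":0.76},
    {"xyz":[-0.086,-0.004,0.03],"rotation":[-0.0019,0,-0.0052],"fingers":0.76}
  ]
}}

```text
clock: 19.38
tcp_pos: [0.5855, -0.0325, 0.0601]
orientation: [0.152, 2.797, -0.03]
ft_force: [-1.4, -0.7, -0.6]
grip_width: 0.121
```

```bash
python3 - <<'E'
from h import *
tabst(.006); barangle()
E
```

```text
t 19.38 p [ 0.5855 -0.0325  0.0601] z [ 0.333 -0.039 -0.942] y [ 0.109  0.994 -0.003] F [-1.44 -0.67 -0.6 ] g 0.121 q [-0.04  0.26 -0.65  0.32 -0.03  0.06]
psi -6.7 L 19.6 r 0.1157 th 0.206
bar from image (score, angle): [(0.66, 0.19), (0.66, 0.17), (0.62, 0.23), (0.62, 0.21)]
```

Request:
{"op": "servo_tool", "data": {
  "increments": [
    {"xyz":[-0.07,0,0.022],"rotation":[0,0,-0.003],"fingers":0.76},
    {"xyz":[-0.07,0.002,0.022],"rotation":[0,0,-0.003],"fingers":0.76},
    {"xyz":[-0.06,0.003,0.02],"rotation":[0,0,0],"fingers":0.76}
  ]
}}

```text
clock: 19.68
tcp_pos: [0.6014, -0.0339, 0.0598]
orientation: [0.101, 2.802, -0.041]
ft_force: [-1.5, -0.3, -0.3]
grip_width: 0.12
```

Request:
{"op": "servo_tool", "data": {
  "increments": [
    {"xyz":[-0.04,0.002,0.013],"rotation":[0,0,0],"fingers":0.76},
    {"xyz":[-0.03,0.002,0.01],"rotation":[0,0,0],"fingers":0.76}
  ]
}}

```text
clock: 19.85
tcp_pos: [0.6078, -0.0335, 0.0598]
orientation: [0.102, 2.802, -0.041]
ft_force: [-1.5, -0.0, -0.2]
grip_width: 0.117
```

Request:
{"op": "servo_tool", "data": {
  "increments": [
    {"xyz":[-0.025,0.002,0.008],"rotation":[0,0,0],"fingers":0.76},
    {"xyz":[-0.025,0.002,0.008],"rotation":[0,0,0],"fingers":0.76}
  ]
}}

```text
clock: 20.02
tcp_pos: [0.6122, -0.0334, 0.0598]
orientation: [0.103, 2.802, -0.043]
ft_force: [-1.7, 0.0, 0.8]
grip_width: 0.118
```

```bash
python3 - <<'E'
from h import *
tabst(.006); barangle()
E
```

```text
t 20.02 p [ 0.6122 -0.0334  0.0598] z [ 0.329 -0.042 -0.943] y [ 0.076  0.997 -0.017] F [-1.65  0.04  0.81] g 0.118 q [-0.04  0.3  -0.59  0.34 -0.03  0.03]
psi -7.2 L 19.4 r 0.1155 th -0.025
bar from image (score, angle): [(0.32, -0.05), (0.24, 0.01), (0.24, -0.01), (0.24, -0.03)]
```

Request:
{"op": "servo_tool", "data": {
  "increments": [
    {"xyz":[-0.025,0.002,0.008],"rotation":[0,0,0],"fingers":0.76},
    {"xyz":[-0.025,0.002,0.008],"rotation":[0,0,0],"fingers":0.76}
  ]
}}

```text
clock: 20.23
tcp_pos: [0.6141, -0.0334, 0.059]
orientation: [0.103, 2.806, -0.043]
ft_force: [-6.9, -0.3, 5.4]
grip_width: 0.118
```

Request:
{"op": "servo_tool", "data": {
  "increments": [
    {"xyz":[-0.025,0.002,0.008],"rotation":[0,0,0],"fingers":0.76},
    {"xyz":[-0.025,0.002,0.008],"rotation":[0,0,0],"fingers":0.76},
    {"xyz":[-0.025,0.002,0.008],"rotation":[0,0,0],"fingers":0.76}
  ]
}}

```text
clock: 20.48
tcp_pos: [0.614, -0.0335, 0.0577]
orientation: [0.104, 2.816, -0.044]
ft_force: [-7.8, 0.8, 7.2]
grip_width: 0.12
```

The bar is firm against its stop. Retreating straight back and then up.

Request:
{"op": "servo_tool", "data": {
  "increments": [
    {"xyz":[0.05,0,-0.03],"rotation":[0,0,0],"fingers":0.76},
    {"xyz":[0.2,0,-0.07],"rotation":[0,0,0],"fingers":0.76},
    {"xyz":[0.25,0,-0.1],"rotation":[0,0,0],"fingers":0.76},
    {"xyz":[0.3,0,-0.2],"rotation":[0,0,0],"fingers":0.76},
    {"xyz":[0.3,0,-0.35],"rotation":[0,0,0],"fingers":0.76},
    {"xyz":[0.2,0,-0.45],"rotation":[0,0,0],"fingers":0.76},
    {"xyz":[0.1,0,-0.45],"rotation":[0,0,0],"fingers":0.76},
    {"xyz":[0,0,0],"rotation":[0,0,0],"fingers":0.76}
  ]
}}

```text
clock: 21.15
tcp_pos: [0.4715, -0.0204, 0.1431]
orientation: [0.105, 2.813, -0.041]
ft_force: [0.4, -0.7, 0.7]
grip_width: 0.121
```

```bash
python3 - <<'E'
from h import *
st(); barangle()
i,K,d,V=cap('top'); hsv=cv2.cvtColor(i,cv2.COLOR_RGB2HSV)
old=cv2.cvtColor(cv2.resize(cv2.imread('pics/b6.png')[:, :400],(100,100),interpolation=cv2.INTER_AREA),cv2.COLOR_BGR2HSV) # crop 195..295,130..230
def g(h): m=((h[...,0]>70)&(h[...,0]<100)&(h[...,1]>90)); y,x=np.nonzero(m[20:60,45:80]); return len(x),x.min()+45,x.max()+45,y.min()+20,y.max()+20,x.mean().round(2),y.mean().round(2)
print('before',g(old)); print('now',g(hsv[130:230,195:295]))
q=hsv[130:230,195:295]; m=(q[...,0]>24)&(q[...,0]<32)&(q[...,1]>60)&(q[...,2]>225)
for r in range(55,75): print(''.join('#' if v else '.' for v in m[r,30:95]))
E
```

```text
t 21.15 p [ 0.4715 -0.0204  0.1431] z [ 0.32  -0.04  -0.947] y [ 0.077  0.997 -0.016] F [ 0.4  -0.72  0.67] g 0.121 q [-0.02 -0.02 -0.72  0.54 -0.03  0.05]
bar from image (score, angle): [(0.82, -0.03), (0.82, -0.05), (0.76, -0.01), (0.72, 0.01)]
before (261, np.int64(49), np.int64(71), np.int64(30), np.int64(56), np.float64(13.82), np.float64(21.62))
now (273, np.int64(49), np.int64(71), np.int64(30), np.int64(56), np.float64(13.81), np.float64(21.78))
.................................................................
.................................................................
.................................................................
.................................................................
.........................................##......................
.........................................###.....................
.........................................###.##..................
.........####............###############.....##..................
.........####.##########################.........................
.........##############################..........................
.........####.####...............................................
..........##.....................................................
.................................................................
.................................................................
.................................................................
.................................................................
.................................................................
.................................................................
.................................................................
.................................................................
```

```bash
python3 -c "
from rig import robot
print(robot.job_done()); print(robot.observe()['clock'])"
```

```text
the job is handed in; nothing more can be done
None
the job is handed in; nothing more can be done
```

I handed the job in at about 21 s of the 72 allowed, with the bottle in the crib against the cork and the bar shut. No verdict was reported.

- **Bottle:** I slid it low in a two-tip cradle, and felt the cork at TCP x ≈ 0.660. I held it about 1 to 2 mm further in, at 6 to 14 N, for over 0.5 s, then eased off. That press depth comes from the arm's position and wrist force, since the cork's own reading isn't visible. In the top image the bottle hadn't moved between release and hand-in.
- **Bar:** My first pinch slipped off the tab at about 1.54 rad. I finished by pushing the tab in a narrow cradle until the bar met its stop at about 7 N. The image fit afterwards gave −0.03 rad, which is shut within the fit's error. While the hand still covered the bar that fit scored poorly, so I trusted only the clear view taken after retreating.
- **Other things on the bench:** The gripper was clear at the end, with wrist force under 1 N. I planned every path clear of the pot, jar, bowl, trays and trowel and felt no unexpected contact. I didn't measure their final positions.

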